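Lock the noodle cutter's guard and prove its trip switch

TASK

Make the noodle cutter ready for work after cleaning: swing its guard fully down, then lock it with every locking pin lying on the bench, one pin to a hole (any holes), each pushed in through guard and machine until its wooden handle meets the guard. Only then prove the trip switch: press the test button so that the lever drops right down, and afterwards lift the lever fully back up. Leave the other kitchen things where they are.

Things in the scene. Friction and masses are not known exactly. Their poses are not given: they have to be found in the camera images.
- machine: noodle cutting machine, fixed to the bench: base plate 310 mm wide (y) and 140 mm deep (x), white body, steel lip along the front. Origin on the bench at the bottom; x points away from the operator's side, z up. The pins go in along +x.
- guard (a joint): aluminium guard panel (300 mm wide, 134 mm from hinge to front edge, 6 mm thick) hinged along the back of the machine, stiff enough to stay where it is left: 0 = fully down, grows (rad) as it opens upward, at most 1.4. Its front edge carries a down-turned flange 45 mm deep. Shut, its top is 85 mm above the bench.
- guard_hinge (a point): middle of the guard's hinge line (along machine y), 82 mm above the bench
- guard_edge (a point): middle of the guard's front edge, on its upper face
- test (a joint): test button, black, 26 mm across, on a raised block (45 x 44 mm, 85 mm high) behind and to the left of the lever on the grey trip switch box (100 x 130 x 55 mm): m pressed, 0 = out, 0.006 = fully in (about 4 N). The lever trips at about 4 mm.
- test_top (a point): centre of the button's top face, 100 mm above the bench when out
- trip: grey trip switch box, fixed to the bench. Origin on the bench under the lever's pivot, midway across the box's width; x away from the operator, z up
- lever (a joint): trip lever, a 4 mm radius steel rod with a black knob: 0 = fully up, leaning 0.25 rad past upright away from the operator and resting on its stop; grows (rad) as it drops towards the operator (-x), 1.55 = fully dropped, knob 17 degrees above level. No spring: past upright (0.25) it falls to its nearer end by its own weight.
- lever_knob (a point): centre of the lever's knob, a cylinder 18 mm in diameter and 24 mm long along the box's y axis, 55 mm from the pivot, which lies 30 mm to the right (-y) of the box's origin and 64 mm above the bench, with its axis along the box's y
- hole0 (a point): centre of hole 1 of 4 on the guard's front face when the guard is shut, 55 mm above the bench; holes 70 mm apart along machine y, square, 13 mm wide. A pin passes first the guard's flange (8 mm thick), then after a 24 mm gap the same hole in the machine's lip (8 mm thick). Site x points into the hole.
- hole1 (a point): centre of hole 2 of 4 on the guard's front face when the guard is shut, 55 mm above the bench; holes 70 mm apart along machine y, square, 13 mm wide. A pin passes first the guard's flange (8 mm thick), then after a 24 mm gap the same hole in the machine's lip (8 mm thick). Site x points into the hole.
- hole2 (a point): centre of hole 3 of 4 on the guard's front face when the guard is shut, 55 mm above the bench; holes 70 mm apart along machine y, square, 13 mm wide. A pin passes first the guard's flange (8 mm thick), then after a 24 mm gap the same hole in the machine's lip (8 mm thick). Site x points into the hole.
- hole3 (a point): centre of hole 4 of 4 on the guard's front face when the guard is shut, 55 mm above the bench; holes 70 mm apart along machine y, square, 13 mm wide. A pin passes first the guard's flange (8 mm thick), then after a 24 mm gap the same hole in the machine's lip (8 mm thick). Site x points into the hole.
- pin0: locking pin: square wooden handle 16 x 16 x 46 mm and a round steel shank 10 mm in diameter, 60 mm long, tapered at the end. Origin at the handle's centre, on the axis; body x points along the shank. The handle's shoulder is 23 mm and the tip 83 mm ahead of the origin. Lies on the bench at the start. May be absent.
- pin1: locking pin: square wooden handle 16 x 16 x 46 mm and a round steel shank 10 mm in diameter, 60 mm long, tapered at the end. Origin at the handle's centre, on the axis; body x points along the shank. The handle's shoulder is 23 mm and the tip 83 mm ahead of the origin. Lies on the bench at the start. May be absent.
- pin2: locking pin: square wooden handle 16 x 16 x 46 mm and a round steel shank 10 mm in diameter, 60 mm long, tapered at the end. Origin at the handle's centre, on the axis; body x points along the shank. The handle's shoulder is 23 mm and the tip 83 mm ahead of the origin. Lies on the bench at the start. May be absent.
- pin3: locking pin: square wooden handle 16 x 16 x 46 mm and a round steel shank 10 mm in diameter, 60 mm long, tapered at the end. Origin at the handle's centre, on the axis; body x points along the shank. The handle's shoulder is 23 mm and the tip 83 mm ahead of the origin. Lies on the bench at the start. May be absent.
- tin: bystander: small dark tartlet tin, 84 mm across, 28 mm high. Origin at its underside
- salt: bystander: glass jar with a wooden lid, 64 mm across, 100 mm high. Origin at its underside
- spoon: bystander: wooden spoon, lying. Origin at its underside
- cutter: bystander: steel pastry ring, 72 mm across, 30 mm high. Origin at its underside
- scraper: bystander: bench scraper, 110 mm wide, lying. Origin at its underside
- cup: bystander: white cup, 70 mm across, 70 mm high. Origin at its underside
Mind the look-alikes: they are no part of the job. Of the things shaped like the trip, the grey one is meant.

How it is judged:
On the way, in this order (a step that is already met when the one before it is completed fails the run):
1. the guard is fully down (value of joint guard below 0.05 rad), for 0.2 s.
2. every pin present is home in a hole, through guard and machine (value of joint guard below 0.05 rad and ((x of pin0 in the frame of hole0 between -0.031 and -0.015 m and y of pin0 in the frame of hole0 between -0.012 and 0.012 m and z of pin0 in the frame of hole0 between -0.012 and 0.012 m and angle between the x axis of pin0 and the x axis of machine, either way round below 0.25 rad) or (x of pin0 in the frame of hole1 between -0.031 and -0.015 m and y of pin0 in the frame of hole1 between -0.012 and 0.012 m and z of pin0 in the frame of hole1 between -0.012 and 0.012 m and angle between the x axis of pin0 and the x axis of machine, either way round below 0.25 rad) or (x of pin0 in the frame of hole2 between -0.031 and -0.015 m and y of pin0 in the frame of hole2 between -0.012 and 0.012 m and z of pin0 in the frame of hole2 between -0.012 and 0.012 m and angle between the x axis of pin0 and the x axis of machine, either way round below 0.25 rad) or (x of pin0 in the frame of hole3 between -0.031 and -0.015 m and y of pin0 in the frame of hole3 between -0.012 and 0.012 m and z of pin0 in the frame of hole3 between -0.012 and 0.012 m and angle between the x axis of pin0 and the x axis of machine, either way round below 0.25 rad)) and ((x of pin1 in the frame of hole0 between -0.031 and -0.015 m and y of pin1 in the frame of hole0 between -0.012 and 0.012 m and z of pin1 in the frame of hole0 between -0.012 and 0.012 m and angle between the x axis of pin1 and the x axis of machine, either way round below 0.25 rad) or (x of pin1 in the frame of hole1 between -0.031 and -0.015 m and y of pin1 in the frame of hole1 between -0.012 and 0.012 m and z of pin1 in the frame of hole1 between -0.012 and 0.012 m and angle between the x axis of pin1 and the x axis of machine, either way round below 0.25 rad) or (x of pin1 in the frame of hole2 between -0.031 and -0.015 m and y of pin1 in the frame of hole2 between -0.012 and 0.012 m and z of pin1 in the frame of hole2 between -0.012 and 0.012 m and angle between the x axis of pin1 and the x axis of machine, either way round below 0.25 rad) or (x of pin1 in the frame of hole3 between -0.031 and -0.015 m and y of pin1 in the frame of hole3 between -0.012 and 0.012 m and z of pin1 in the frame of hole3 between -0.012 and 0.012 m and angle between the x axis of pin1 and the x axis of machine, either way round below 0.25 rad)) and ((x of pin2 in the frame of hole0 between -0.031 and -0.015 m and y of pin2 in the frame of hole0 between -0.012 and 0.012 m and z of pin2 in the frame of hole0 between -0.012 and 0.012 m and angle between the x axis of pin2 and the x axis of machine, either way round below 0.25 rad) or (x of pin2 in the frame of hole1 between -0.031 and -0.015 m and y of pin2 in the frame of hole1 between -0.012 and 0.012 m and z of pin2 in the frame of hole1 between -0.012 and 0.012 m and angle between the x axis of pin2 and the x axis of machine, either way round below 0.25 rad) or (x of pin2 in the frame of hole2 between -0.031 and -0.015 m and y of pin2 in the frame of hole2 between -0.012 and 0.012 m and z of pin2 in the frame of hole2 between -0.012 and 0.012 m and angle between the x axis of pin2 and the x axis of machine, either way round below 0.25 rad) or (x of pin2 in the frame of hole3 between -0.031 and -0.015 m and y of pin2 in the frame of hole3 between -0.012 and 0.012 m and z of pin2 in the frame of hole3 between -0.012 and 0.012 m and angle between the x axis of pin2 and the x axis of machine, either way round below 0.25 rad)) and ((x of pin3 in the frame of hole0 between -0.031 and -0.015 m and y of pin3 in the frame of hole0 between -0.012 and 0.012 m and z of pin3 in the frame of hole0 between -0.012 and 0.012 m and angle between the x axis of pin3 and the x axis of machine, either way round below 0.25 rad) or (x of pin3 in the frame of hole1 between -0.031 and -0.015 m and y of pin3 in the frame of hole1 between -0.012 and 0.012 m and z of pin3 in the frame of hole1 between -0.012 and 0.012 m and angle between the x axis of pin3 and the x axis of machine, either way round below 0.25 rad) or (x of pin3 in the frame of hole2 between -0.031 and -0.015 m and y of pin3 in the frame of hole2 between -0.012 and 0.012 m and z of pin3 in the frame of hole2 between -0.012 and 0.012 m and angle between the x axis of pin3 and the x axis of machine, either way round below 0.25 rad) or (x of pin3 in the frame of hole3 between -0.031 and -0.015 m and y of pin3 in the frame of hole3 between -0.012 and 0.012 m and z of pin3 in the frame of hole3 between -0.012 and 0.012 m and angle between the x axis of pin3 and the x axis of machine, either way round below 0.25 rad))), for 0.2 s.
3. the test button is pressed in (value of joint test above 0.0025 m).
4. the lever has dropped right down (value of joint lever above 1.4 rad), for 0.1 s.
5. the lever is fully back up (value of joint lever below 0.1 rad), for 0.2 s.
At the end, for the whole second after the job is handed in: guard shut (under 0.05 rad); every pin present through one of the holes with its handle's shoulder within 8 mm of the guard's face, at rest; lever fully up (under 0.1 rad); test button out (all of step 2 and value of joint lever below 0.1 rad and value of joint test below 0.0015 m and linear speed of each of pin0, pin1, pin2, pin3 below 0.02 m/s); the robot touches nothing.
It fails at once if a bystander is shifted more than 5 cm (distance of any of tin, salt, spoon, cutter, scraper, cup from where it was at the start of the episode above 0.05 m).
Of pin0, pin1, pin2, pin3 only 3 to 4 are there at a start; the rules pass over those that are not, and their reading is None.
At some moment in a run one of pin0, pin1, pin2, pin3 may be knocked a few centimetres aside while the robot is not near it.
Once in a run the grip may slacken for a moment while it holds something.
It also fails if it takes over 210 s, if anything falls off the work surface, if the arm or the gripper's body presses on something with over 40 N, if the wrist force passes 120 N, or if a joint passes its speed limit or range.

ROBOT

A 7-joint arm with a two-finger parallel gripper is mounted at the origin on the work surface. World frame = base frame: x ahead of the robot, y to its left, z up, the work surface at z = 0. Lengths are in m, angles in rad, forces in N, time in s.
With the tool pointing down it reaches from about 0.425 to 0.925 m from the base axis. Payload 6.8 kg.
Tool frame: the origin (TCP) lies at the very end of the fingers, on their centre line; the grasp point (between the pads) lies 19 mm behind it; z points along the fingers, y is the line along which they close (so a half turn about z gives the same grasp; the last joint's range is limited). The gripper opens to 85 mm and grips with 20 to 120 N. Pads are 22 mm wide; open, the fingers measure 114 mm over their backs; the gripper's body (76 mm by 85 mm) begins 54 mm behind the grasp point. The pads swing forward as they close: fully open they stand 13 mm farther back than shut.
Start: joints at [-1.398, 0.477, 0.022, 1.555, -0.011, 1.109, -0.083], TCP at [0.187, 0.649, 0.231] pointing down, gripper open.
Joint ranges: [-2.96, 2.96], [-0.34, 2.1], [-1.41, 1.46], [0.24, 2.44], [-1.37, 4.51], [0.17, 1.92], [-2.96, 2.96]. Speed limits (rad/s): [2.39, 2.39, 3.14, 3.14, 3.14, 3.14, 3.14].

INTERFACE

Orientations are given as a rotation vector (axis times angle).
In Python, from bench import r gives the robot as it stands. The module is installed in compiled form; this text tells all that it offers.
- The arm moves only by the tool servo_tool, never from a script. Its argument "commands" is a list of rows, each a list of 7 numbers: the turn, a rotation vector about the world's x, y, z in degrees, then the shift along the world's x, y, z in mm, then the closure, from 0 (fully open) to 1 (shut). A call has 1 to 5 rows; each row is the pose to reach, as a shift and turn from the pose commanded when the call began; what a row does not reach only later rows make up. A row lasts 1/12 s, in which the tool goes at most 41.7 mm and 7.16 degrees, less where a joint would pass 70% of its speed; a pose out of reach is approached as far as the arm can. A call with a gripper value outside its range is refused whole. The fingers move at their own pace and stop on an object; "force" is the grip in N (left out, the last holds). Time passes only in rows, so rows that repeat a pose let the fingers close. It gives the time, the measured TCP pose, the force, the opening and the grip force at its end, in the units of the state.
- r.get_obs(): the state, without advancing time (a new reading comes with each control period).
- r.grab_frame(name): name is "scene" or "side" or "wrist"; returns (picture, depth): 384x512x3 uint8, blue, green, red; 384x512 float32, m along the optical axis (not along the pixel's ray), 0 where there is no reading.
- r.camera_info(name): a dict with "vertical_fov" (degrees; the focal length in pixels is half the picture's height over the tangent of half this angle, whatever the lens; pixels are square), "cx", "cy" (the principal point, pixels), "cam_to_world" (4x4, takes a point from camera to world coordinates); the wrist camera has in their place "T_tool_cam" (4x4, takes a point from camera to tool coordinates, whose origin is the TCP and whose axes are the flange's). Camera axes: x right, y up, looking along -z (the intrinsics and any distortion apply to the point x, -y, -z); pixel columns grow to the right and rows downward; lengths in m; the calibration is good to about 2 mm. The wrist camera is an equidistant fisheye: a pixel r from the principal point sees the ray r / f radians off the axis. A picture is of the moment at which its call begins: read the wrist's pose just before it. camera_info takes no time and is no camera call.
- r.hand_in(): hands the job in; it is judged then, once.
The state is a dict: "clock": time; "joints": joint angles; "qvel": joint speeds; "tau": joint torques, N m; "tcp_pos": TCP position; "orientation": TCP orientation; "contact_force": force on the tool from outside, world axes, zero at the start; "moment": the same for the moment, N m; "grip_width": finger opening in m; "gripper_force": force on a finger pad.
Only numpy, scipy, OpenCV 4.12 (cv2) and the standard library are available. Lean on these libraries where they do the work, as an engineer would, in place of code of your own. Each camera call takes 0.05 s, during which the arm holds its last target. There are 200 camera calls.

## Working session

There is one attempt and no reset: what is moved stays moved. The work goes in short steps, Python scripts to look and compute and a tool call to move; the robot and the scene stay as the last step left them, time stands still between calls to the robot, and variables do not carry over. Pictures are saved under pics/ and viewed, at most 14 in all, crops included, and the job is handed in when it is done.

Besides the shell and the picture viewer there is one more tool, called after ">>>" as name(argument=value, ...), one argument or row to a line, values as JSON. servo_tool: Moves the arm, as the interface text tells. Its arguments: {"type":"object","properties":{"commands":{"type":"array"},"force":{"type":"number"}},"required":["commands"]}

```bash
mkdir -p pics; cat > h.py <<'E'
import numpy as np, cv2
from scipy.spatial.transform import Rotation as R
from bench import r
def cam(name):
    o=r.get_obs(); im,d=r.grab_frame(name); c=r.camera_info(name)
    if name=='wrist':
        T=np.eye(4);T[:3,:3]=R.from_rotvec(o['orientation']).as_matrix();T[:3,3]=o['tcp_pos']
        M=T@np.array(c['T_tool_cam'])
    else: M=np.array(c['cam_to_world'])
    f=192/np.tan(np.radians(c['vertical_fov'])/2)
    np.savez(f'{name}.npz',im=im,d=d,M=M,f=f,cx=c['cx'],cy=c['cy'],fish=name=='wrist')
    return im,d
def ray(z,u,v):
    x=(np.asarray(u,float)-z['cx'])/z['f'];y=(np.asarray(v,float)-z['cy'])/z['f']
    if z['fish']:
        t=np.hypot(x,y)+1e-12;k=np.tan(t)/t;x,y=x*k,y*k
    return np.stack([x,-y,-np.ones_like(x)],-1)
def load(n): return dict(np.load(n+'.npz'))
def pt(n,u,v,h=None):
    """world point at pixel: by depth, or on plane z=h"""
    z=load(n);M=z['M'];q=ray(z,u,v)
    if h is None: return (M[:3,:3]@(q*z['d'][int(round(v)),int(round(u))]))+M[:3,3]
    w=M[:3,:3]@q; return M[:3,3]+w*(h-M[2,3])/w[2]
def cloud(n):
    z=load(n);v,u=np.mgrid[:384,:512];q=ray(z,u,v)*z['d'][...,None]
    return q@z['M'][:3,:3].T+z['M'][:3,3]
def proj(n,p):
    z=load(n);q=np.linalg.inv(z['M'])@np.r_[p,1];x,y=q[0]/-q[2],-q[1]/-q[2]
    if z['fish']:
        t=np.hypot(x,y);k=np.arctan(t)/t;x,y=x*k,y*k
    return x*z['f']+z['cx'],y*z['f']+z['cy']
E
python3 - <<'E'
from h import *
for n in('scene','side','wrist'):
    im,d=cam(n);cv2.imwrite(f'pics/{n}0.png',cv2.resize(im,(800,600)))
    z=load(n);print(n,z['f'],z['cx'],z['cy'],z['M'].round(3).tolist())
print(r.get_obs())
E
```

```text
scene 379.84240027534526 256.3879799372331 201.84784956688964 [[0.078, -0.782, 0.618, 1.199], [0.997, 0.066, -0.042, -0.041], [-0.008, 0.619, 0.785, 1.016], [0.0, 0.0, 0.0, 1.0]]
side 420.2397761595666 260.2802658846827 188.09712729769203 [[-0.972, 0.134, -0.195, 0.229], [-0.236, -0.607, 0.759, 1.028], [-0.017, 0.784, 0.621, 0.929], [0.0, 0.0, 0.0, 1.0]]
wrist 297.3186396354542 253.19441629298845 192.76277402340708 [[0.277, -0.913, -0.299, 0.111], [0.961, 0.263, 0.088, 0.671], [-0.002, -0.311, 0.95, 0.373], [0.0, 0.0, 0.0, 1.0]]
{'clock': 0.15, 'joints': array([-1.39809885,  0.47762924,  0.02231623,  1.55617847, -0.01148921,
        1.10931124, -0.08312364]), 'qvel': array([ 0.00026392, -0.00231556,  0.00159407, -0.0040288 ,  0.0010517 ,
        0.00153583,  0.00018872]), 'tau': array([ 2.52896272e-03, -5.96922004e+01,  1.60987414e+00, -2.81491721e+01,
        1.26171662e-02,  6.46595116e-03, -2.48702230e-05]), 'tcp_pos': array([0.18692419, 0.64814266, 0.2305551 ]), 'orientation': array([-4.39572380e-01, -3.11058373e+00,  2.19088362e-03]), 'contact_force': array([-0.24109501,  0.17733802, -0.45780163]), 'moment': array([0.01290183, 0.02317236, 0.00371304]), 'gripper_force': 0.0, 'grip_width': 0.0852828791882957}
```

View pics/scene0.png

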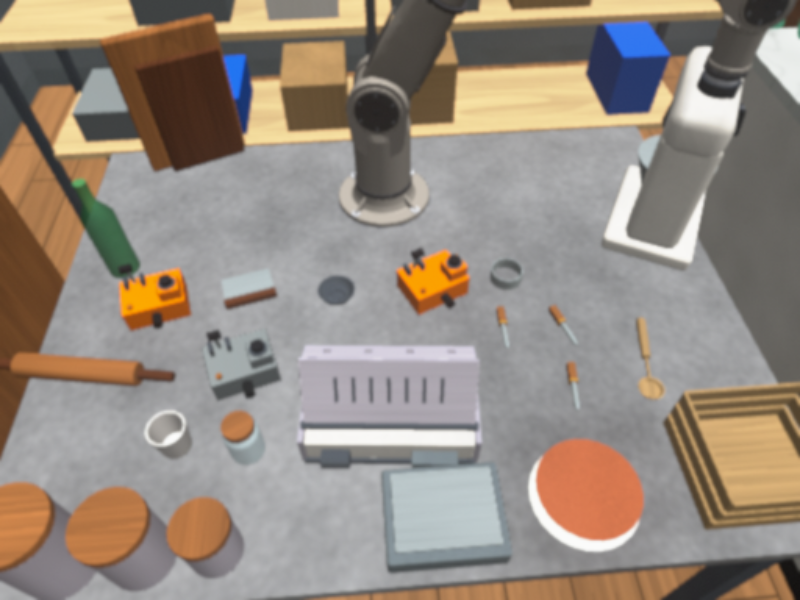

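View pics/side0.png

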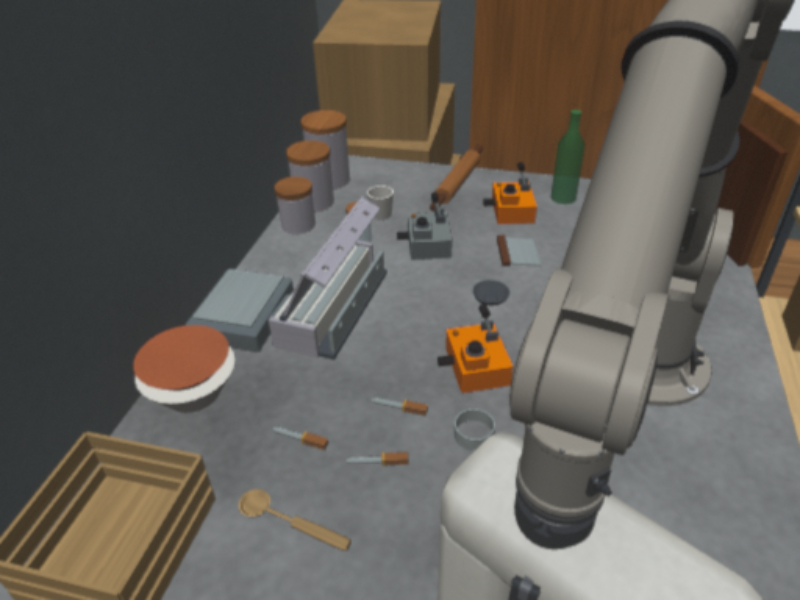

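The scene view shows the grey trip box at about (240,360), the machine at (390,400) with its guard open, and three pins at (503,325), (563,325) and (573,385). The side view shows the same three pins, with no fourth. I'll measure these next.

```bash
python3 - <<'E'
from h import *
z=load('scene')
s=.64
for nm,l in dict(guardL=(302,348),guardR=(476,350),backL=(305,428),backR=(475,430),baseFL=(304,442),knob=(213,338),btn=(258,347),pa_h=(502,312),pa_t=(507,345),pb_h=(555,312),pb_t=(577,342),pc_h=(571,370),pc_t=(577,406),salt=(238,425),cup=(167,430),ring=(507,272),tin=(336,290),scr=(248,288),spoon=(645,360),orange=(432,280)).items():
    print(nm,pt('scene',l[0]*s,l[1]*s).round(3))
for n,box in (('scene',(175,205,320,310)),('side',(165,120,290,235))):
    u0,v0,u1,v1=box;im=load(n)['im'][v0:v1,u0:u1];cv2.imwrite(f'pics/{n}m.png',cv2.resize(im,None,fx=5,fy=5,interpolation=cv2.INTER_CUBIC))
# topdown height map merged
H=np.zeros((500,700,3),np.uint8)
P=[];C=[]
for n in('scene','side'):
    P.append(cloud(n).reshape(-1,3));C.append(load(n)['im'].reshape(-1,3))
P=np.vstack(P);C=np.vstack(C)
o=np.argsort(P[:,2]);P=P[o];C=C[o]
m=(P[:,2]>-.02)&(P[:,2]<.25);P=P[m];C=C[m]
i=((P[:,0]-.3)/.001).astype(int);j=((.35-P[:,1])/.001).astype(int)
k=(i>=0)&(i<500)&(j>=0)&(j<700)
for di in(0,1,2):
  for dj in (0,1,2):
    H[np.clip(499-i[k]+di,0,499),np.clip(j[k]+dj,0,699)]=C[k]
cv2.imwrite('pics/top.png',H)
E
```

```text
guardL [ 0.47  -0.2    0.002]
guardR [ 0.504  0.162 -0.001]
backL [ 0.699 -0.178  0.081]
backR [0.724 0.119 0.074]
baseFL [ 0.721 -0.18   0.071]
knob [ 0.519 -0.348  0.121]
btn [ 0.532 -0.267  0.1  ]
pa_h [0.421 0.23  0.015]
pa_t [0.503 0.226 0.009]
pb_h [0.434 0.342 0.019]
pb_t [0.508 0.372 0.009]
pc_h [0.58  0.339 0.017]
pc_t [0.658 0.332 0.012]
salt [ 0.694 -0.29   0.099]
cup [ 1.199 -0.041  1.016]
ring [ 1.199 -0.041  1.016]
tin [ 0.317 -0.127  0.003]
scr [ 0.301 -0.323  0.011]
spoon [0.565 0.497 0.011]
orange [0.351 0.085 0.054]
```

View pics/scenem.png

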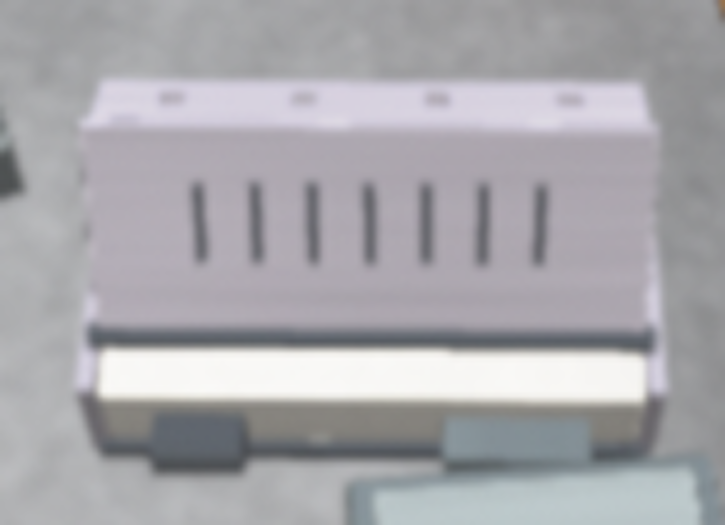

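View pics/sidem.png

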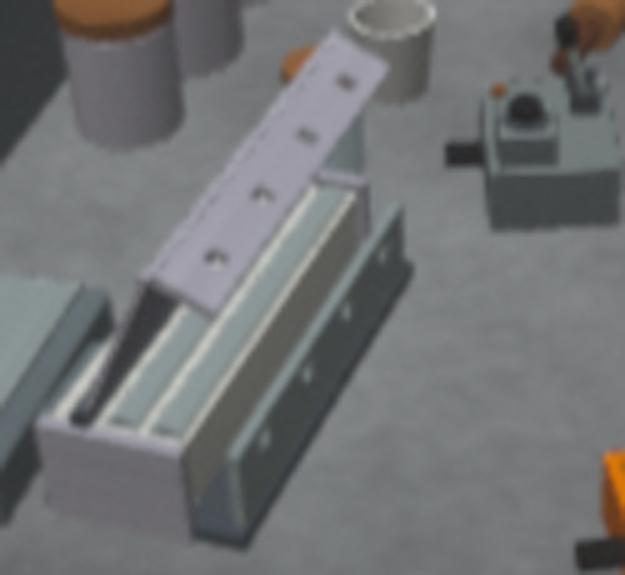

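The crops show the guard open by roughly 0.9 rad, with four holes along its flange. Next I'll fit the machine, guard and trip box, then move above the pins.

```bash
python3 - <<'E'
from h import *
P=cloud('scene');im=load('scene')['im']
Q=np.vstack([P.reshape(-1,3),cloud('side').reshape(-1,3)])
# guard panel points (front/top seen): scene crop rows
reg=P[232:256,200:298].reshape(-1,3)
c=np.median(reg,0);
for _ in range(5):
    u,s,vt=np.linalg.svd(reg-reg.mean(0),full_matrices=False);n=vt[2]*np.sign(vt[2][2]);e=abs((reg-reg.mean(0))@n);reg=reg[e<max(.004,np.median(e)*2.5)]
print('panel normal',n.round(3),'theta',np.arccos(n[2]),'yaw',np.arctan2(n[1],n[0]),reg.mean(0).round(3),reg.min(0).round(3),reg.max(0).round(3),len(reg))
yaw=np.arctan2(n[1],n[0])
# all points above 6mm near machine in the frame of yaw
for yw in (yaw,-.084):
    Rm=np.array([[np.cos(yw),np.sin(yw)],[-np.sin(yw),np.cos(yw)]])
    A=Q[(Q[:,0]>.45)&(Q[:,0]<.8)&(abs(Q[:,1]+.03)<.2)&(Q[:,2]>.02)&(Q[:,2]<.22)]
    a=A[:,:2]@Rm.T
    for lo,hi in((.02,.05),(.05,.075),(.075,.095),(.1,.2),(.17,.22)):
        m=(A[:,2]>lo)&(A[:,2]<hi);print(round(yw,3),lo,hi,m.sum(),np.percentile(a[m,0],[1,5,95,99]).round(3),np.percentile(a[m,1],[1,5,95,99]).round(3))
print('ztop',np.percentile(A[:,2],[99,99.9]))
# trip box
for n_ in('scene','side'):
    A=cloud(n_).reshape(-1,3);m=(A[:,0]>.44)&(A[:,0]<.64)&(A[:,1]>-.40)&(A[:,1]<-.21)&(A[:,2]>.045)&(A[:,2]<.062)
    pp=A[m][:,:2].astype(np.float32);print(n_,len(pp),cv2.minAreaRect(pp),pp.mean(0))
    for lo,hi in((.08,.09),(.095,.105),(.108,.14)):
        m=(A[:,0]>.44)&(A[:,0]<.64)&(A[:,1]>-.40)&(A[:,1]<-.21)&(A[:,2]>lo)&(A[:,2]<hi);print(lo,m.sum(),A[m].mean(0).round(3),A[m].min(0).round(3),A[m].max(0).round(3))
E
```

```text
panel normal [ 0.898 -0.08   0.433] theta 1.1232331275734062 yaw -0.08938700261435951 [ 0.668 -0.028  0.166] [ 0.64  -0.159  0.13 ] [0.696 0.099 0.202] 2316
-0.089 0.02 0.05 2049 [0.601 0.602 0.776 0.785] [-0.119 -0.094  0.209  0.22 ]
-0.089 0.05 0.075 3433 [0.601 0.604 0.788 0.795] [-0.119 -0.099  0.192  0.203]
-0.089 0.075 0.095 1256 [0.643 0.649 0.714 0.732] [-0.126 -0.118  0.189  0.193]
-0.089 0.1 0.2 5696 [0.607 0.612 0.696 0.699] [-0.114 -0.101  0.171  0.181]
-0.089 0.17 0.22 3423 [0.606 0.609 0.664 0.666] [-0.112 -0.099  0.17   0.18 ]
-0.084 0.02 0.05 2049 [0.601 0.602 0.777 0.785] [-0.122 -0.097  0.205  0.216]
-0.084 0.05 0.075 3433 [0.601 0.604 0.788 0.795] [-0.123 -0.102  0.189  0.199]
-0.084 0.075 0.095 1256 [0.643 0.649 0.714 0.733] [-0.13  -0.121  0.185  0.189]
-0.084 0.1 0.2 5696 [0.607 0.612 0.696 0.699] [-0.117 -0.105  0.167  0.177]
-0.084 0.17 0.22 3423 [0.606 0.609 0.664 0.666] [-0.116 -0.103  0.167  0.176]
ztop [0.20325158 0.20572624]
scene 905 ((0.515592634677887, -0.3157782554626465), (0.10535459965467453, 0.1299365609884262), 16.875343322753906) [ 0.524839   -0.32265002]
0.08 123 [ 0.529 -0.272  0.085] [ 0.498 -0.353  0.08 ] [ 0.552 -0.244  0.09 ]
0.095 57 [ 0.524 -0.275  0.1  ] [ 0.506 -0.351  0.096] [ 0.538 -0.259  0.105]
0.108 52 [ 0.512 -0.347  0.123] [ 0.501 -0.36   0.113] [ 0.522 -0.336  0.129]
side 334 ((0.51362544298172, -0.31158944964408875), (0.0997663363814354, 0.13454551994800568), 17.46181297302246) [ 0.50619924 -0.3000034 ]
0.08 62 [ 0.517 -0.268  0.085] [ 0.495 -0.35   0.08 ] [ 0.546 -0.242  0.09 ]
0.095 31 [ 0.518 -0.279  0.099] [ 0.499 -0.348  0.095] [ 0.531 -0.254  0.103]
0.108 30 [ 0.507 -0.343  0.12 ] [ 0.498 -0.361  0.109] [ 0.516 -0.332  0.127]
```

>>> servo_tool(
  commands=[
    [0,0,0,40,-40,0,0],
    [0,0,0,80,-80,0,0],
    [0,0,0,120,-120,0,0],
    [0,0,0,160,-160,0,0],
    [0,0,0,200,-200,0,0],
  ],
)

```text
clock: 0.57
tcp_pos: [0.3354, 0.4995, 0.2311]
orientation: [-0.439, -3.111, 0.0]
contact_force: [-0.1, 0.5, -0.3]
grip_width: 0.0851
gripper_force: 0.0
```

>>> servo_tool(
  commands=[
    [0,0,3,20,-30,10,1],
    [0,0,6,40,-60,20,1],
    [0,0,9,60,-90,30,1],
    [0,0,11,80,-115,40,1],
    [0,0,11,100,-140,50,1],
  ],
)

```text
clock: 0.98
tcp_pos: [0.4351, 0.3593, 0.2817]
orientation: [-0.137, -3.138, 0.0]
contact_force: [1.1, 0.4, -0.6]
grip_width: 0.0256
gripper_force: 0.0
```

>>> servo_tool(
  commands=[
    [0,0,0,0,0,0,1],
    [0,0,0,0,0,0,1],
    [0,0,0,0,0,0,1],
  ],
)

```text
clock: 1.23
tcp_pos: [0.4338, 0.3617, 0.281]
orientation: [-0.139, -3.138, -0.0]
contact_force: [0.9, 0.2, 0.1]
grip_width: -0.0002
gripper_force: 0.0
```

>>> servo_tool(
  commands=[
    [0,0,0,18,-26,0,1],
    [0,0,0,36,-52,0,1],
    [0,0,0,54,-78,0,1],
    [0,0,0,72,-104,0,1],
    [0,0,0,90,-130,0,1],
  ],
)

```text
clock: 1.65
tcp_pos: [0.5238, 0.2321, 0.2806]
orientation: [-0.134, -3.137, 0.0]
contact_force: [0.8, 1.1, -0.2]
grip_width: -0.0001
gripper_force: 0.0
```

>>> servo_tool(
  commands=[
    [0,0,0,18,-26,0,1],
    [0,0,0,36,-52,0,1],
    [0,0,0,54,-78,0,1],
    [0,0,0,72,-104,0,1],
    [0,0,0,90,-130,0,1],
  ],
)

```text
clock: 2.07
tcp_pos: [0.6144, 0.1025, 0.2804]
orientation: [-0.134, -3.137, -0.001]
contact_force: [-1.1, 0.6, 0.4]
grip_width: 0.0
gripper_force: 0.0
```

>>> servo_tool(
  commands=[
    [0,0,0,18,-26,0,1],
    [0,0,0,36,-52,0,1],
    [0,0,0,54,-78,0,1],
    [0,0,0,72,-104,0,1],
    [0,0,0,91,-131,0,1],
  ],
)

```text
clock: 2.48
tcp_pos: [0.7059, -0.0278, 0.2801]
orientation: [-0.133, -3.137, -0.002]
contact_force: [0.4, -0.0, 0.5]
grip_width: 0.0001
gripper_force: 0.0
```

>>> servo_tool(
  commands=[
    [0,0,0,0,0,0,1],
    [0,0,0,0,0,-30,1],
    [0,0,0,0,0,-60,1],
    [0,0,0,0,0,-97,1],
    [0,0,0,0,0,-97,1],
  ],
)

```text
clock: 2.9
tcp_pos: [0.7003, -0.0265, 0.1755]
orientation: [-0.134, -3.125, -0.0]
contact_force: [-1.7, 0.4, -0.8]
grip_width: -0.0
gripper_force: 0.0
```

```bash
python3 - <<'E'
from h import *
o=r.get_obs();print(o['tcp_pos'].round(4),o['orientation'].round(3))
im,d=cam('side');x=im[90:250,130:370];cv2.imwrite('pics/s1.png',cv2.resize(x,(720,480)))
E
```

```text
[ 0.7003 -0.0265  0.1755] [-0.134 -3.125 -0.   ]
```

View pics/s1.png

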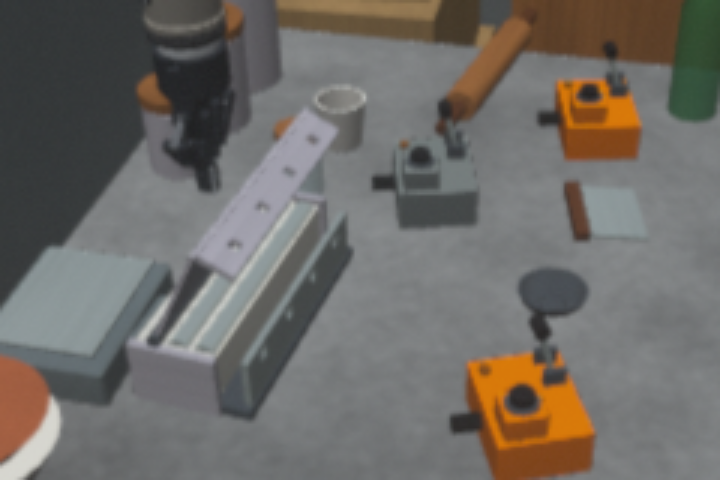

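The fingers are behind the guard panel. Now I'll swing it down along the arc.

>>> servo_tool(
  commands=[
    [0,0,0,-14,1,3,1],
    [0,0,0,-28,2,6,1],
    [0,0,0,-38,3,0,1],
    [0,0,0,-49,4,-6,1],
    [0,0,0,-57,5,-13,1],
  ],
)

```text
clock: 3.37
tcp_pos: [0.6502, -0.0237, 0.1749]
orientation: [0.137, 3.133, 0.001]
contact_force: [1.2, 0.4, 2.2]
grip_width: -0.0003
gripper_force: 1.2
```

>>> servo_tool(
  commands=[
    [0,0,0,-8,1,-8,1],
    [0,0,0,-15,1,-17,1],
    [0,0,0,-21,2,-26,1],
    [0,0,0,-26,2,-36,1],
    [0,0,0,-30,3,-46,1],
  ],
)

```text
clock: 3.78
tcp_pos: [0.6182, -0.0215, 0.1251]
orientation: [0.139, 3.138, 0.0]
contact_force: [-0.2, -0.2, 2.1]
grip_width: -0.0
gripper_force: 1.1
```

>>> servo_tool(
  commands=[
    [0,0,0,-3,0,-11,1],
    [0,0,0,-5,0,-21,1],
    [0,0,0,-6,1,-31,1],
    [0,0,0,-6,1,-36,1],
    [0,0,0,-6,1,-36,1],
  ],
)

```text
clock: 4.2
tcp_pos: [0.6114, -0.0208, 0.0874]
orientation: [-0.139, -3.136, 0.001]
contact_force: [0.1, -0.2, -0.7]
grip_width: -0.0002
gripper_force: 0.0
```

>>> servo_tool(
  commands=[
    [0,0,0,0,0,-3,1],
    [0,0,0,0,0,-6,1],
    [0,0,0,0,0,-8,1],
    [0,0,0,0,0,-8,1],
  ],
)

```text
clock: 4.53
tcp_pos: [0.6129, -0.0209, 0.0849]
orientation: [0.14, 3.138, 0.002]
contact_force: [-10.9, 1.3, 29.1]
grip_width: -0.0001
gripper_force: 14.6
```

```bash
python3 - <<'E'
from h import *
o=r.get_obs();print(o['tcp_pos'].round(4),o['contact_force'])
E
```

```text
[ 0.6129 -0.0209  0.0849] [-10.88685984   1.34723831  29.06368911]
```

The guard is shut: there is 29 N of contact at z = 85 mm. I'll back off and look at the holes with the wrist camera.

>>> servo_tool(
  commands=[
    [0,0,0,0,0,10,1],
    [0,0,0,0,0,35,1],
    [0,0,0,-10,0,60,1],
    [0,0,0,-40,0,80,1],
    [0,0,0,-75,0,85,1],
  ],
)

```text
clock: 4.95
tcp_pos: [0.5406, -0.0208, 0.1698]
orientation: [0.139, 3.131, 0.001]
contact_force: [-0.0, 0.1, 0.4]
grip_width: 0.0002
gripper_force: 0.0
```

>>> servo_tool(
  commands=[
    [0,0,0,-30,0,0,1],
    [0,0,0,-60,0,0,1],
    [0,0,0,-90,0,0,1],
    [0,0,0,-100,0,-20,1],
    [0,0,0,-100,0,-20,1],
  ],
)

```text
clock: 5.37
tcp_pos: [0.4336, -0.0209, 0.1448]
orientation: [-0.139, -3.135, -0.0]
contact_force: [-0.8, 0.3, -0.4]
grip_width: -0.0002
gripper_force: 0.0
```

```bash
python3 - <<'E'
from h import *
im,d=cam('wrist');o=r.get_obs();print(o['tcp_pos'].round(4))
cv2.imwrite('pics/w1.png',cv2.resize(im,(800,600),interpolation=cv2.INTER_CUBIC))
E
```

```text
[ 0.436  -0.0208  0.1459]
```

View pics/w1.png

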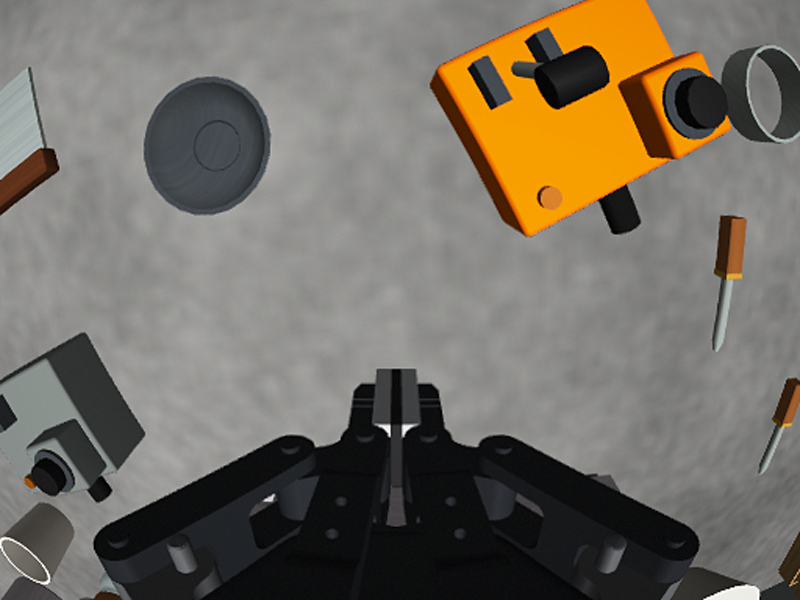

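The wrist view shows the tin, the orange switch and two pins, at (730,280) and (785,425). The gripper hides the machine, so I'll move forward to see the flange holes.

>>> servo_tool(
  commands=[
    [0,0,0,20,0,15,1],
    [0,0,0,50,0,35,1],
    [0,0,0,80,0,55,1],
    [0,0,0,110,0,55,1],
    [0,0,0,124,0,55,1],
  ],
)

```text
clock: 5.83
tcp_pos: [0.5679, -0.0203, 0.2041]
orientation: [0.138, 3.131, 0.0]
contact_force: [0.7, 0.4, 0.5]
grip_width: -0.0005
gripper_force: 0.0
```

>>> servo_tool(
  commands=[
    [0,0,0,0,0,0,1],
    [0,0,0,0,0,0,1],
    [0,0,0,0,0,0,1],
  ],
)

```text
clock: 6.08
tcp_pos: [0.5611, -0.0209, 0.2012]
orientation: [-0.14, -3.138, 0.001]
contact_force: [-0.4, 0.3, 0.4]
grip_width: -0.0001
gripper_force: 0.0
```

```bash
python3 - <<'E'
from h import *
im,d=cam('wrist');o=r.get_obs();print(o['tcp_pos'].round(4))
cv2.imwrite('pics/w2.png',cv2.resize(im,(800,600),interpolation=cv2.INTER_CUBIC))
P=cloud('wrist')
for y in np.arange(-.2,.17,.02):
    # guard top plate: z~.085 minimum x per y slice
    m=(abs(P[...,1]-y)<.01)&(abs(P[...,2]-.085)<.006)&(P[...,0]>.5)
    f=(abs(P[...,1]-y)<.01)&(P[...,2]>.045)&(P[...,2]<.075)&(P[...,0]>.5)&(P[...,0]<.62)
    print(round(y,3),m.sum(),P[m][:,0].min().round(4) if m.any() else 0,np.median(P[m][:,2]).round(4) if m.any() else 0,f.sum(),np.median(P[f][:,0]).round(4) if f.any() else 0)
m=(abs(P[...,2]-.085)<.004)&(P[...,0]>.5);print(P[m][:,1].min(),P[m][:,1].max())
E
```

```text
[ 0.5607 -0.0209  0.2012]
-0.2 0 0 0 0 0
-0.18 300 0.5863 0.0852 0 0
-0.16 1631 0.5583 0.0852 86 0.5592
-0.14 1652 0.5596 0.0852 138 0.5606
-0.12 1597 0.5615 0.0852 154 0.5626
-0.1 1575 0.5632 0.0852 169 0.564
-0.08 1723 0.565 0.0852 175 0.5658
-0.06 1432 0.5667 0.0852 179 0.5677
-0.04 994 0.5687 0.0851 177 0.5696
-0.02 855 0.5701 0.0851 181 0.5713
-0.0 1317 0.572 0.0852 179 0.5731
0.02 1750 0.5741 0.0851 176 0.5753
0.04 1619 0.5754 0.0852 172 0.5766
0.06 1639 0.5778 0.0852 166 0.5784
0.08 1720 0.5792 0.0851 145 0.5801
0.1 1760 0.5813 0.0851 144 0.5823
0.12 1398 0.5833 0.0851 107 0.584
0.14 5 0.5855 0.0838 0 0
0.16 0 0 0 0 0
-0.534191224881373 0.29719882627773336
```

View pics/w2.png

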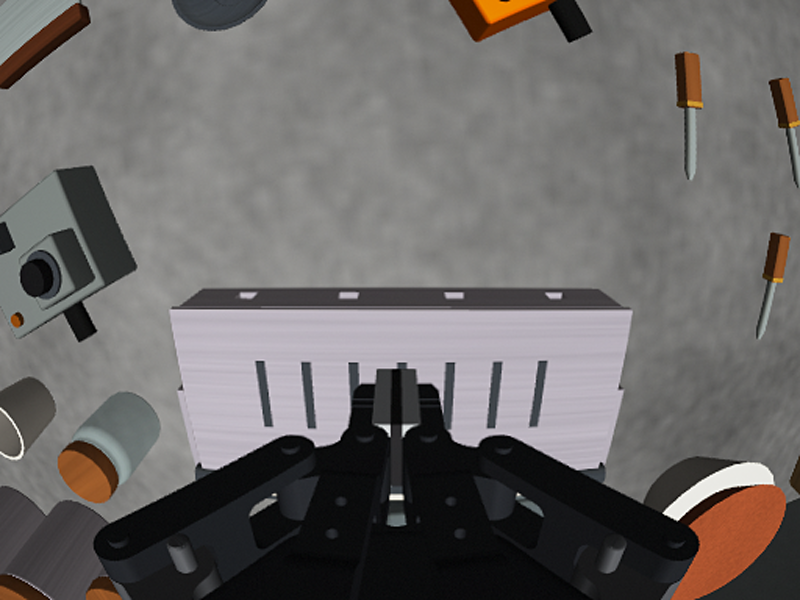

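The wrist view shows all four holes on the flange at about (248,296), (349,296), (454,296) and (554,296). All three pins are on the right: their handle/tip pixels are A (688,80)/(691,178), C (777,257)/(760,338) and B (783,103)/(797,187).

```bash
python3 - <<'E'
from h import *
P=cloud('wrist')
f=(P[...,1]>-.16)&(P[...,1]<.12)&(P[...,2]>.045)&(P[...,2]<.075)&(P[...,0]>.5)&(P[...,0]<.6)
Q=P[f];
for _ in range(4):
    c=np.polyfit(Q[:,1],Q[:,0],1);e=abs(np.polyval(c,Q[:,1])-Q[:,0]);Q=Q[e<.002]
print('face x=%.4f+%.4f y'%(c[1],c[0]),len(Q),'yaw',-np.arctan(c[0]))
z=load('wrist');M=z['M']
n=np.array([1,-c[0],0]);
for u in(248,349,454,554):
    q=ray(z,u*.64,296*.64);w=M[:3,:3]@q;t=(c[1]-n@M[:3,3])/(n@w);print('hole',(M[:3,3]+t*w).round(4))
# panel ends: y' range
yw=-np.arctan(c[0]);ey=np.array([-np.sin(yw),np.cos(yw)])
m=(abs(P[...,2]-.085)<.003)&(P[...,0]>.55)&(P[...,0]<.7)&(abs(P[...,1])<.25)
yy=P[m][:,:2]@ey;print("y' ends",np.percentile(yy,[0.2,1,99,99.8]).round(4))
# pins by depth: points 4..22mm off bench on right side
for nm,a,b,t in(('A',(686,55),(688,104),(691,178)),('C',(779,235),(772,279),(760,338)),('B',(775,80),(789,126),(797,187))):
    A=pt('wrist',a[0]*.64,a[1]*.64,.016);B=pt('wrist',b[0]*.64,b[1]*.64,.012);T=pt('wrist',t[0]*.64,t[1]*.64,.008)
    print(nm,A.round(4),B.round(4),T.round(4),'yaw',np.arctan2(*(T-A)[[1,0]]).round(3),'len',np.linalg.norm(T-A).round(4),'centre',(T+(A-T)/np.linalg.norm(A-T)*.083).round(4))
E
```

```text
face x=0.5731+0.0904 y 2203 yaw -0.09015624523417769
hole [ 0.5623 -0.1196  0.0588]
hole [ 0.5685 -0.0516  0.059 ]
hole [0.5746 0.016  0.0587]
hole [0.5808 0.0842 0.0581]
y' ends [-0.1161 -0.1138  0.18    0.1826]
A [0.4049 0.224  0.016 ] [0.4453 0.2247 0.012 ] [0.5065 0.2285 0.008 ] yaw 0.045 len 0.102 centre [0.4239 0.2248 0.0145]
C [0.556  0.3365 0.016 ] [0.5998 0.3372 0.012 ] [0.6625 0.3373 0.008 ] yaw 0.008 len 0.1068 centre [0.5798 0.3367 0.0142]
B [0.4132 0.3299 0.016 ] [0.4536 0.3514 0.012 ] [0.511 0.369 0.008] yaw 0.38 len 0.1056 centre [0.4342 0.3383 0.0143]
```

>>> servo_tool(
  commands=[
    [0,0,1,-15,27,0,0.4],
    [0,0,2,-30,54,0,0.4],
    [0,0,3,-45,81,0,0.4],
    [0,0,4,-60,108,0,0.4],
    [0,0,5,-75,135,0,0.4],
  ],
)

```text
clock: 6.55
tcp_pos: [0.4847, 0.115, 0.2015]
orientation: [-0.002, -3.141, -0.0]
contact_force: [0.4, 0.5, 0.6]
grip_width: 0.0511
gripper_force: 0.0
```

>>> servo_tool(
  commands=[
    [0,0,1,-15,27,-20,0.4],
    [0,0,2,-30,54,-40,0.4],
    [0,0,2.7,-45,81,-60,0.4],
    [0,0,2.7,-62,111,-80,0.4],
    [0,0,2.7,-62,111,-100,0.4],
  ],
)

```text
clock: 6.97
tcp_pos: [0.4204, 0.2313, 0.1009]
orientation: [0.085, -3.139, -0.005]
contact_force: [-0.1, 0.7, -0.2]
grip_width: 0.0512
gripper_force: 0.0
```

>>> servo_tool(
  commands=[
    [0,0,0,0,0,0,0.4],
    [0,0,0,0,0,0,0.4],
    [0,0,0,0,0,0,0.4],
  ],
)

```text
clock: 7.22
tcp_pos: [0.4252, 0.2242, 0.1023]
orientation: [-0.068, 3.14, -0.0]
contact_force: [0.2, 0.2, -0.9]
grip_width: 0.0512
gripper_force: 0.0
```

```bash
cat >> h.py <<'E'
def pins(n='wrist',show=False):
    """brown handles on the bench: min-area rect in world of pixels at plane z=.016"""
    z=load(n);im=z['im'];hsv=cv2.cvtColor(im,cv2.COLOR_BGR2HSV);P=cloud(n)
    m=((hsv[...,0]<16)&(hsv[...,1]>120)&(hsv[...,2]>60)&(abs(P[...,2]-.014)<.008)).astype(np.uint8)
    N,L,S,_=cv2.connectedComponentsWithStats(m)
    for i in range(1,N):
        if S[i,4]<30: continue
        q=P[L==i];rc=cv2.minAreaRect(q[:,:2].astype(np.float32)*1000);
        print('comp',S[i,4],np.round(rc[0],1),np.round(rc[1],1),round(rc[2],1),'z',q[:,2].max().round(4))
E
python3 - <<'E'
from h import *
o=r.get_obs();print(o['tcp_pos'].round(4),o['grip_width'])
z0=load('wrist')
im,d=cam('wrist');print(proj('wrist',o['tcp_pos']));pins()
cam('scene');pins('scene');cam('side');pins('side')
cv2.imwrite('pics/w3.png',cv2.resize(im,(800,600),interpolation=cv2.INTER_CUBIC))
E
```

```text
[0.4252 0.2242 0.1023] 0.05121060553747088
(np.float64(252.76948047462207), np.float64(249.78320643694016))
comp 566 [320.  146.6] [ 49.5 112.1] 82.5 z 0.0219
comp 33 [394.1  67.5] [ 0.6 26.2] 24.6 z 0.0219
comp 951 [421.9 229.1] [15.6 41.7] 88.2 z 0.0184
comp 712 [428.7 347.8] [41.5 16. ] 16.1 z 0.0178
comp 163 [585.1 341.9] [15.7 23.2] 84.4 z 0.0174
comp 95 [-182.3 -466.1] [ 12.  181.4] 22.4 z 0.0219
comp 68 [371.7  47.3] [107.1  49.8] 59.4 z 0.0219
comp 82 [ 334.2 -316. ] [ 14.9 100.4] 16.7 z 0.0219
comp 30 [424.  225.8] [12.3 34.8] 89.5 z 0.0216
comp 37 [431.1 344.9] [35.1 13.7] 18.8 z 0.02
comp 56 [ 368.3 -473.4] [ 9.  58.1] 16.9 z 0.0219
comp 44 [ 386.5 -543.7] [ 7.2 48.7] 15.4 z 0.0212
comp 38 [579.9 340.9] [12.9 29.7] 81.4 z 0.0198
comp 69 [  284.5 -1174.3] [ 24.4 146.8] 89.0 z 0.0217
comp 73 [  102.6 -1174.5] [ 39.5 132.9] 84.0 z 0.0219
comp 82 [ 321.8 -454.9] [ 43.  101.9] 82.2 z 0.0218
comp 38 [ 329.3 -311.8] [ 11.3 100. ] 16.0 z 0.0216
comp 39 [-247.4 -380.8] [18.9 46.7] 87.1 z 0.0217
comp 137 [320.6 145.4] [ 55.3 114.4] 81.8 z 0.0219
comp 68 [421.9 229.9] [19.5 39.2] 88.1 z 0.0196
comp 76 [576.6 344.4] [18.5 40.3] 83.1 z 0.02
comp 76 [430.4 349.8] [34.6 16.6] 13.6 z 0.0186
```

View pics/w3.png

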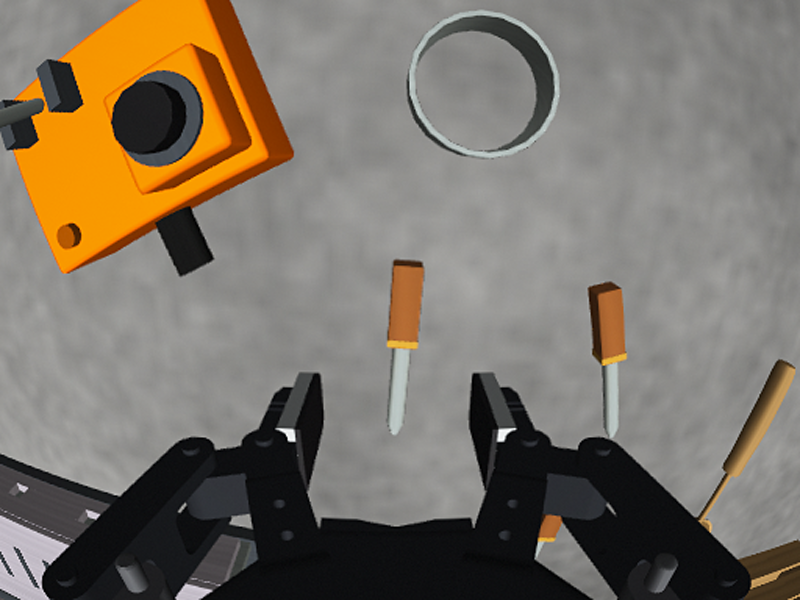

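Pin A lies between the open fingers with its handle at about (406,305), B at (607,322), and the ring is clear above. I'll descend and grip A.

>>> servo_tool(
  commands=[
    [0,0,-2,-1,2,-25,0.4],
    [0,0,-4,-1,4,-50,0.4],
    [0,0,-4,-1,4,-75,0.4],
    [0,0,-4,-1,4,-88,0.4],
    [0,0,-4,-1,4,-94,0.4],
  ],
)

```text
clock: 7.78
tcp_pos: [0.4232, 0.2284, 0.0062]
orientation: [-0.04, -3.14, 0.002]
contact_force: [-0.2, -0.3, 0.3]
grip_width: 0.0513
gripper_force: 0.0
```

>>> servo_tool(
  commands=[
    [0,0,0,0,0,-3,0.4],
    [0,0,0,0,0,-5,0.4],
    [0,0,0,0,0,-5,0.4],
    [0,0,0,0,0,-5,1],
    [0,0,0,0,0,-5,1],
  ],
  force=60,
)

```text
clock: 8.2
tcp_pos: [0.4239, 0.2296, 0.0031]
orientation: [0.038, 3.14, 0.002]
contact_force: [0.1, -1.0, -0.3]
grip_width: 0.0281
gripper_force: 0.0
```

>>> servo_tool(
  commands=[
    [0,0,0,0,0,0,1],
    [0,0,0,0,0,0,1],
    [0,0,0,0,0,0,1],
    [0,0,0,0,0,0,1],
  ],
)

```text
clock: 8.53
tcp_pos: [0.4238, 0.2295, 0.0032]
orientation: [0.038, 3.141, 0.001]
contact_force: [-1.1, 0.1, 8.2]
grip_width: 0.0143
gripper_force: 59.1
```

>>> servo_tool(
  commands=[
    [0,0,0,0,0,15,1],
    [0,0,0,0,0,40,1],
    [0,0,-1,0,0,70,1],
    [0,0,-2,10,-22,90,1],
    [0,0,-3.6,22,-50,100,1],
  ],
)

```text
clock: 8.95
tcp_pos: [0.4463, 0.1819, 0.1052]
orientation: [0.13, 3.135, 0.006]
contact_force: [1.5, 0.2, -1.3]
grip_width: 0.0144
gripper_force: 58.8
```

>>> servo_tool(
  commands=[
    [0,0,0,12,-28,0,1],
    [0,0,0,24,-56,-10,1],
    [0,0,0,37,-78,-25,1],
    [0,0,0,37,-84,-40,1],
    [0,0,0,37,-84,-50,1],
  ],
)

```text
clock: 9.37
tcp_pos: [0.4825, 0.0925, 0.0516]
orientation: [-0.144, -3.138, 0.002]
contact_force: [-0.2, 0.7, -0.5]
grip_width: 0.0144
gripper_force: 58.8
```

>>> servo_tool(
  commands=[
    [0,0,0,0,0,-3,1],
    [0,0,0,0,0,-3,1],
    [0,0,0,0,0,-3,1],
    [0,0,0,0,0,-3,1],
  ],
)

```text
clock: 9.7
tcp_pos: [0.4826, 0.0966, 0.0499]
orientation: [0.134, 3.138, 0.001]
contact_force: [0.1, 0.1, -0.3]
grip_width: 0.0147
gripper_force: 58.8
```

```bash
python3 - <<'E'
from h import *
o=r.get_obs();print(o['tcp_pos'].round(4),o['orientation'].round(4),o['grip_width'],o['contact_force'])
im,d=cam('side');print([proj('side',p) for p in((.5807,.0866,.055),(.5745,.0169,.055),o['tcp_pos'])])
u,v=map(int,proj('side',(.54,.09,.055)));x=im[max(v-40,0):v+40,u-50:u+50];cv2.imwrite('pics/s2.png',cv2.resize(x,(750,600),interpolation=cv2.INTER_CUBIC));print(u,v)
E
```

```text
[0.4826 0.0966 0.0499] [1.3350e-01 3.1379e+00 1.2000e-03] 0.014705620663809931 [ 0.05610183  0.05603371 -0.28735147]
[(np.float64(226.9303424905101), np.float64(209.2026494354419)), (np.float64(235.0439356108755), np.float64(195.76613167108513)), (np.float64(256.3617319791894), np.float64(217.07277594826553))]
239 211
```

View pics/s2.png

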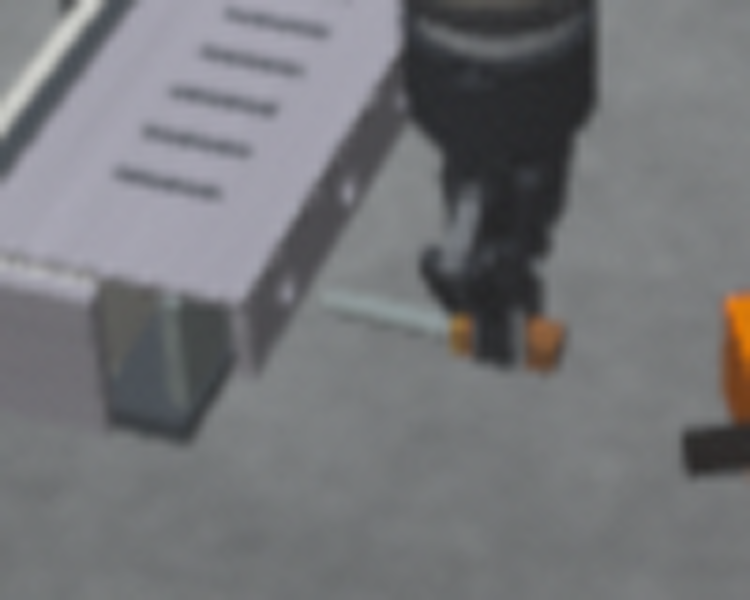

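The pin is horizontal, with its tip just in front of the hole at (285,290), and well aligned. Now to insert it.

>>> servo_tool(
  commands=[
    [0,0,0,5,-1.5,0,1],
    [0,0,0,10,-2,0,1],
    [0,0,0,15,-2.5,0,1],
    [0,0,0,20,-3,0,1],
    [0,0,0,24,-3.3,0,1],
  ],
)

```text
clock: 10.17
tcp_pos: [0.5074, 0.0919, 0.0494]
orientation: [0.137, 3.138, 0.0]
contact_force: [0.6, -0.4, -1.6]
grip_width: 0.0142
gripper_force: 58.8
```

>>> servo_tool(
  commands=[
    [0,0,0,4,-0.4,0,1],
    [0,0,0,8,-0.7,0,1],
    [0,0,0,11,-1,0,1],
    [0,0,0,14,-1.2,0,1],
  ],
)

```text
clock: 10.5
tcp_pos: [0.5207, 0.0907, 0.0492]
orientation: [-0.137, -3.138, 0.0]
contact_force: [-0.9, 0.1, -1.5]
grip_width: 0.0145
gripper_force: 58.8
```

>>> servo_tool(
  commands=[
    [0,0,0,5,-0.4,0,1],
    [0,0,0,10,-0.8,0,1],
    [0,0,0,15,-1.3,0,1],
    [0,0,0,20,-1.7,0,1],
    [0,0,0,24,-2,0,1],
  ],
)

```text
clock: 10.92
tcp_pos: [0.5451, 0.0887, 0.0493]
orientation: [0.137, 3.138, 0.0]
contact_force: [0.6, 0.5, -0.6]
grip_width: 0.0141
gripper_force: 58.8
```

>>> servo_tool(
  commands=[
    [0,0,0,4,-0.3,0,1],
    [0,0,0,8,-0.6,0,1],
    [0,0,0,11,-0.8,0,1],
    [0,0,0,14,-1,0,1],
    [0,0,0,15,-1,0,1],
  ],
)

```text
clock: 11.33
tcp_pos: [0.5574, 0.0878, 0.0488]
orientation: [-0.136, -3.134, 0.001]
contact_force: [-8.0, 0.1, 3.9]
grip_width: 0.0144
gripper_force: 59.2
```

>>> servo_tool(
  commands=[
    [0,0,0,1,0,0,1],
    [0,0,0,2,0,0,1],
    [0,0,0,2,0,0,1],
  ],
)

```text
clock: 11.58
tcp_pos: [0.5575, 0.0878, 0.0486]
orientation: [-0.136, -3.131, 0.001]
contact_force: [-9.2, 0.6, 6.2]
grip_width: 0.0142
gripper_force: 59.7
```

>>> servo_tool(
  commands=[
    [0,0,0,0,0,0,0.6],
    [0,0,0,0,0,0,0.6],
    [0,0,0,0,0,0,0.6],
    [0,0,0,0,0,20,0.6],
    [0,0,0,0,0,50,0.5],
  ],
)

```text
clock: 12.0
tcp_pos: [0.5597, 0.0874, 0.0976]
orientation: [-0.136, -3.134, 0.003]
contact_force: [1.3, -0.1, -0.1]
grip_width: 0.0421
gripper_force: 0.0
```

>>> servo_tool(
  commands=[
    [0,0,0,-5,15,30,0.4],
    [0,0,0,-15,35,50,0.4],
    [0,0,0,-25,65,50,0.4],
    [0,0,0,-35,95,50,0.4],
    [0,0,0,-40,125,50,0.4],
  ],
)

```text
clock: 12.42
tcp_pos: [0.521, 0.2141, 0.1503]
orientation: [0.138, 3.137, 0.002]
contact_force: [0.5, 0.2, 0.7]
grip_width: 0.0507
gripper_force: 0.0
```

```bash
python3 - <<'E'
from h import *
o=r.get_obs();print(o['tcp_pos'].round(4),o['orientation'].round(4),o['grip_width'])
im,d=cam('wrist');pins()
cam('scene');pins('scene')
cv2.imwrite('pics/w4.png',cv2.resize(im,(800,600),interpolation=cv2.INTER_CUBIC))
E
```

```text
[0.521  0.2141 0.1503] [1.3760e-01 3.1373e+00 1.7000e-03] 0.050654373623141534
comp 347 [359.9 142.3] [ 8.6 60.1] 32.4 z 0.022
comp 232 [390.7  75.3] [ 2.1 47.4] 24.4 z 0.022
comp 585 [429.2 347.8] [40.5 16.1] 15.3 z 0.0187
comp 465 [576.8 343.5] [16.1 41.4] 82.2 z 0.0179
comp 82 [-181.9 -467.5] [ 13.5 183.6] 23.5 z 0.0219
comp 71 [372.6  48.4] [105.5  47.7] 61.2 z 0.0217
comp 30 [359.1 144.5] [ 7.3 38.1] 28.4 z 0.0219
comp 77 [ 334.  -316.3] [ 13.7 101. ] 14.9 z 0.022
comp 38 [431.6 345.6] [35.7 13.6] 21.9 z 0.0198
comp 56 [ 367.6 -472.7] [ 7.1 57.7] 15.5 z 0.0219
comp 51 [ 386.4 -543.4] [ 7.6 48.1] 15.8 z 0.022
comp 37 [580.5 341.3] [13.  33.3] 76.0 z 0.0216
```

View pics/w4.png

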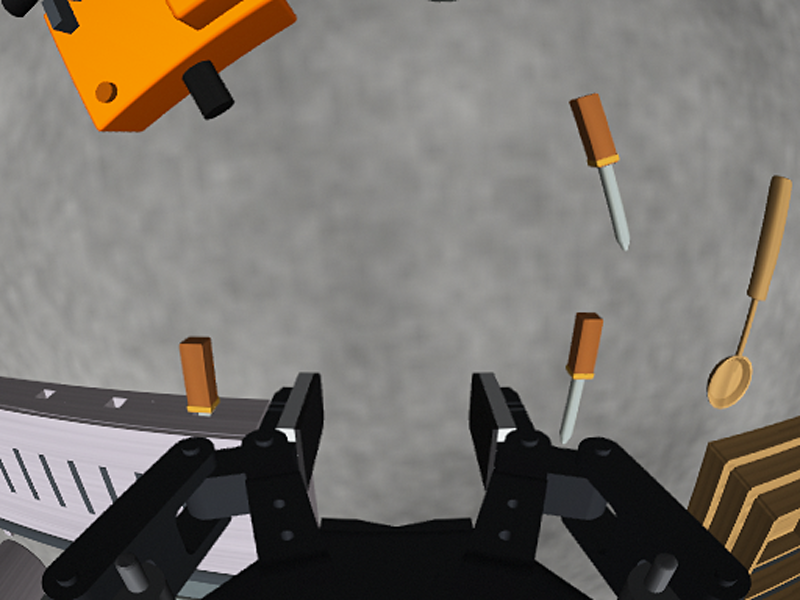

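Pin A is in the right-hand hole, with its handle at (198,370) and ferrule at (200,410). B is at (600,130) and C at (585,345). I'll check A's gap and refine C numerically.

```bash
python3 - <<'E'
from h import *
for p in((183,340),(210,338),(187,403),(213,403),(188,412),(214,412)): print(p,pt('wrist',p[0]*.64,p[1]*.64,.063).round(4),pt('wrist',p[0]*.64,p[1]*.64).round(4))
for nm,a,t in(('C',(588,315),(565,440)),('B',(584,98),(627,248))):
    A=pt('wrist',a[0]*.64,a[1]*.64,.016);T=pt('wrist',t[0]*.64,t[1]*.64,.008);d=(T-A)/np.linalg.norm(T-A)
    print(nm,A,T,'yaw',np.degrees(np.arctan2(d[1],d[0])),'c',T-d*.083)
im=load('wrist')['im'];
E
```

```text
(183, 340) [0.5296 0.09   0.063 ] [0.5332 0.0847 0.0536]
(210, 338) [0.5295 0.1079 0.063 ] [0.5368 0.0985 0.0438]
(187, 403) [0.5715 0.0806 0.063 ] [0.573  0.0789 0.0603]
(213, 403) [0.5718 0.0988 0.063 ] [0.5757 0.0952 0.0562]
(188, 412) [0.578  0.0793 0.063 ] [0.5797 0.0775 0.0602]
(214, 412) [0.5782 0.0977 0.063 ] [0.5821 0.0942 0.0565]
C [0.55344738 0.34173235 0.016     ] [0.66035014 0.33511573 0.008     ] yaw -3.541736824139803 c [0.57773878 0.34022886 0.01418217]
B [0.41157825 0.340284   0.016     ] [0.5107931  0.37353815 0.008     ] yaw 18.529766291467777 c [0.43232492 0.34723772 0.01432713]
```

>>> servo_tool(
  commands=[
    [0,0,0,14,30,0,0.4],
    [0,0,0,28,60,-10,0.4],
    [0,0,0,42,90,-25,0.4],
    [0,0,0,54,118,-40,0.4],
    [0,0,0,58,127,-50,0.4],
  ],
)

```text
clock: 12.93
tcp_pos: [0.58, 0.3448, 0.098]
orientation: [0.131, 3.138, 0.004]
contact_force: [0.2, 0.5, -0.0]
grip_width: 0.0517
gripper_force: 0.0
```

>>> servo_tool(
  commands=[
    [0,0,0,0,0,0,0.4],
    [0,0,0,0,0,0,0.4],
    [0,0,0,0,0,0,0.4],
  ],
)

```text
clock: 13.18
tcp_pos: [0.5799, 0.3376, 0.0997]
orientation: [0.14, 3.138, -0.002]
contact_force: [0.1, -1.1, 0.7]
grip_width: 0.051
gripper_force: 0.0
```

```bash
sed -i 's/abs(P\[...,2\]-.014)<.008/abs(P[...,2]-.017)<.003/' h.py; python3 - <<'E'
from h import *
o=r.get_obs();print(o['tcp_pos'].round(4),o['orientation'].round(4),o['grip_width'])
im,d=cam('wrist');pins()
z=load('wrist');hsv=cv2.cvtColor(im,cv2.COLOR_BGR2HSV);P=cloud('wrist')
# shank axis: points z .006-.0145 non-brown near pin
m=(P[...,2]>.007)&(P[...,2]<.0145)&(hsv[...,1]<90)&(abs(P[...,0]-.635)<.02)&(abs(P[...,1]-.338)<.02)
print('shank',m.sum(),P[m].mean(0).round(4))
E
```

```text
[0.5799 0.3376 0.0997] [ 1.398e-01  3.138e+00 -1.800e-03] 0.05100156119504067
comp 85 [368.5 124. ] [ 3.8 28.5] 21.8 z 0.0199
comp 704 [434.2 349.5] [30.2 15.8] 15.7 z 0.0185
comp 30 [453.2 355.1] [ 1.1 14.3] 14.9 z 0.0173
comp 941 [576.8 343.8] [15.6 41.1] 83.0 z 0.0184
shank 428 [0.6337 0.337  0.0119]
```

>>> servo_tool(
  commands=[
    [0,0,-1,-1,3,-25,0.4],
    [0,0,-2,-1,6,-50,0.4],
    [0,0,-2,-1,6,-75,0.4],
    [0,0,-2,-1,6,-87,0.4],
    [0,0,-2,-1,6,-93,0.4],
  ],
)

```text
clock: 13.65
tcp_pos: [0.5777, 0.3439, 0.0052]
orientation: [-0.193, -3.134, 0.003]
contact_force: [0.9, -0.6, 0.2]
grip_width: 0.0509
gripper_force: 0.0
```

>>> servo_tool(
  commands=[
    [0,0,0,0,0,-2,0.4],
    [0,0,0,0,0,-3,0.4],
    [0,0,0,0,0,-3,0.4],
    [0,0,0,0,0,-3,1],
    [0,0,0,0,0,-3,1],
  ],
  force=60,
)

```text
clock: 14.07
tcp_pos: [0.579, 0.3461, 0.0045]
orientation: [0.192, 3.134, 0.002]
contact_force: [-0.2, 0.1, -0.2]
grip_width: 0.0279
gripper_force: 0.0
```

>>> servo_tool(
  commands=[
    [0,0,0,0,0,0,1],
    [0,0,0,0,0,0,1],
    [0,0,0,0,0,0,1],
    [0,0,0,0,0,0,1],
  ],
)

```text
clock: 14.4
tcp_pos: [0.5789, 0.3461, 0.0043]
orientation: [0.191, 3.135, 0.001]
contact_force: [-1.2, -1.1, 5.6]
grip_width: 0.0141
gripper_force: 61.1
```

>>> servo_tool(
  commands=[
    [0,0,0,0,0,15,1],
    [0,0,0,0,0,40,1],
    [0,0,1,-4,-12,70,1],
    [0,0,1.9,-12,-38,95,1],
    [0,0,1.9,-21,-66,110,1],
  ],
)

```text
clock: 14.82
tcp_pos: [0.5585, 0.2813, 0.117]
orientation: [0.134, 3.135, 0.005]
contact_force: [1.0, -0.8, -0.8]
grip_width: 0.0141
gripper_force: 60.4
```

>>> servo_tool(
  commands=[
    [0,0,0,-9,-30,10,1],
    [0,0,0,-18,-60,20,1],
    [0,0,0,-28,-90,20,1],
    [0,0,0,-37,-120,20,1],
    [0,0,0,-47,-150,20,1],
  ],
)

```text
clock: 15.23
tcp_pos: [0.51, 0.1284, 0.1345]
orientation: [0.139, 3.137, 0.001]
contact_force: [0.8, 0.1, -0.9]
grip_width: 0.0142
gripper_force: 60.4
```

>>> servo_tool(
  commands=[
    [0,0,0,-9,-30,0,1],
    [0,0,0,-18,-60,-10,1],
    [0,0,0,-28,-90,-30,1],
    [0,0,0,-33,-104,-55,1],
    [0,0,0,-33,-104,-77,1],
  ],
)

```text
clock: 15.65
tcp_pos: [0.476, 0.0214, 0.0565]
orientation: [0.149, 3.138, -0.002]
contact_force: [-0.0, 0.3, -1.0]
grip_width: 0.0144
gripper_force: 60.3
```

>>> servo_tool(
  commands=[
    [0,0,0,0,0,-4,1],
    [0,0,0,0,0,-5,1],
    [0,0,0,0,0,-5,1],
    [0,0,0,0,0,-5,1],
  ],
)

```text
clock: 15.98
tcp_pos: [0.4786, 0.0267, 0.0526]
orientation: [0.137, 3.136, 0.001]
contact_force: [1.0, -0.1, -0.2]
grip_width: 0.0144
gripper_force: 60.3
```

```bash
python3 - <<'E'
from h import *
o=r.get_obs();print(o['tcp_pos'].round(4),o['orientation'].round(4),o['grip_width'],o['contact_force'])
im,d=cam('scene');pins('scene')
im,d=cam('side')
u,v=map(int,proj('side',(.53,.02,.055)));x=im[max(v-40,0):v+40,u-50:u+50];cv2.imwrite('pics/s3.png',cv2.resize(x,(750,600),interpolation=cv2.INTER_CUBIC));print(u,v)
E
```

```text
[0.4786 0.0267 0.0526] [1.3740e-01 3.1364e+00 1.3000e-03] 0.014380043372522052 [ 1.04904855 -0.11649578 -0.23828135]
247 198
```

View pics/s3.png

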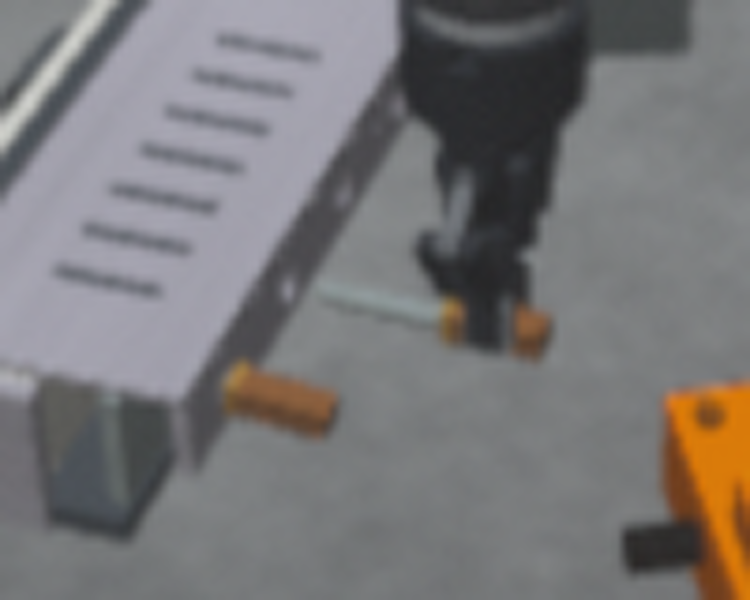

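Pin A is home, and pin C's tip points at the next hole at (288,285). Inserting C.

>>> servo_tool(
  commands=[
    [0,0,0,4,-1,-1.5,1],
    [0,0,0,8,-1.5,-1.5,1],
    [0,0,0,13,-2,-1.5,1],
    [0,0,0,18,-2.5,-1.5,1],
    [0,0,0,23,-3,-1.5,1],
  ],
)

```text
clock: 16.5
tcp_pos: [0.5012, 0.0227, 0.0499]
orientation: [0.14, 3.138, 0.0]
contact_force: [0.7, 0.1, -0.8]
grip_width: 0.0141
gripper_force: 60.3
```

>>> servo_tool(
  commands=[
    [0,0,0,4,-0.4,0,1],
    [0,0,0,8,-0.7,0,1],
    [0,0,0,12,-1.1,0,1],
    [0,0,0,15,-1.3,0,1],
  ],
)

```text
clock: 16.83
tcp_pos: [0.5159, 0.0214, 0.0498]
orientation: [0.14, 3.138, -0.0]
contact_force: [0.1, -0.8, -1.5]
grip_width: 0.0144
gripper_force: 60.3
```

>>> servo_tool(
  commands=[
    [0,0,0,5,-0.4,0.5,1],
    [0,0,0,10,-0.8,0.5,1],
    [0,0,0,15,-1.2,0.5,1],
    [0,0,0,20,-1.6,0.5,1],
    [0,0,0,24,-2,0.5,1],
  ],
)

```text
clock: 17.25
tcp_pos: [0.5401, 0.0195, 0.0504]
orientation: [0.14, 3.138, 0.0]
contact_force: [0.5, 0.5, 0.4]
grip_width: 0.0144
gripper_force: 60.3
```

>>> servo_tool(
  commands=[
    [0,0,0,4,-0.3,0,1],
    [0,0,0,8,-0.6,0,1],
    [0,0,0,11,-0.9,0,1],
    [0,0,0,14,-1.1,0,1],
    [0,0,0,16,-1.2,0,1],
  ],
)

```text
clock: 17.67
tcp_pos: [0.5509, 0.0185, 0.0494]
orientation: [-0.139, -3.129, 0.0]
contact_force: [-15.8, 1.6, 10.6]
grip_width: 0.0145
gripper_force: 61.8
```

Shoulder contact at the expected x. I'll release it and go to B.

>>> servo_tool(
  commands=[
    [0,0,0,0,0,0,0.6],
    [0,0,0,0,0,0,0.6],
    [0,0,0,0,0,0,0.6],
    [0,0,0,0,0,20,0.6],
    [0,0,0,-5,0,50,0.5],
  ],
)

```text
clock: 18.08
tcp_pos: [0.5495, 0.0182, 0.0988]
orientation: [-0.139, -3.135, 0.002]
contact_force: [0.2, -0.7, 0.3]
grip_width: 0.0425
gripper_force: 0.0
```

>>> servo_tool(
  commands=[
    [0,0,4,-5,15,30,0.4],
    [0,0,8,-20,40,50,0.4],
    [0,0,12,-30,70,50,0.4],
    [0,0,16,-40,100,50,0.4],
    [0,0,20,-50,130,50,0.4],
  ],
)

```text
clock: 18.5
tcp_pos: [0.5006, 0.1496, 0.1514]
orientation: [-0.411, 3.112, 0.001]
contact_force: [-0.1, 0.1, -0.3]
grip_width: 0.0512
gripper_force: 0.0
```

>>> servo_tool(
  commands=[
    [0,0,0,-10,32,0,0.4],
    [0,0,0,-20,64,0,0.4],
    [0,0,0,-30,96,-10,0.4],
    [0,0,0,-40,128,-20,0.4],
    [0,0,0,-60,160,-30,0.4],
  ],
)

```text
clock: 18.92
tcp_pos: [0.4419, 0.3101, 0.1207]
orientation: [-0.405, 3.112, 0.002]
contact_force: [0.7, 0.8, 0.0]
grip_width: 0.0515
gripper_force: 0.0
```

>>> servo_tool(
  commands=[
    [0,0,0,0,28,-10,0.4],
    [0,0,0,0,34,-20,0.4],
    [0,0,0,0,34,-20,0.4],
    [0,0,0,0,34,-20,0.4],
  ],
)

```text
clock: 19.25
tcp_pos: [0.4406, 0.3414, 0.0999]
orientation: [0.407, -3.114, 0.002]
contact_force: [-0.0, -0.4, 0.1]
grip_width: 0.0512
gripper_force: 0.0
```

```bash
python3 - <<'E'
from h import *
o=r.get_obs();print(o['tcp_pos'].round(4),o['orientation'].round(4),o['grip_width'])
im,d=cam('wrist');pins()
cv2.imwrite('pics/w5.png',cv2.resize(im,(800,600),interpolation=cv2.INTER_CUBIC))
E
```

```text
[0.4406 0.3414 0.0999] [ 4.0720e-01 -3.1145e+00  2.1000e-03] 0.05122872399768808
comp 279 [349.1 146.4] [36.9 78.4] 61.2 z 0.02
comp 926 [429.  348.2] [41.2 14.8] 15.4 z 0.0183
```

View pics/w5.png

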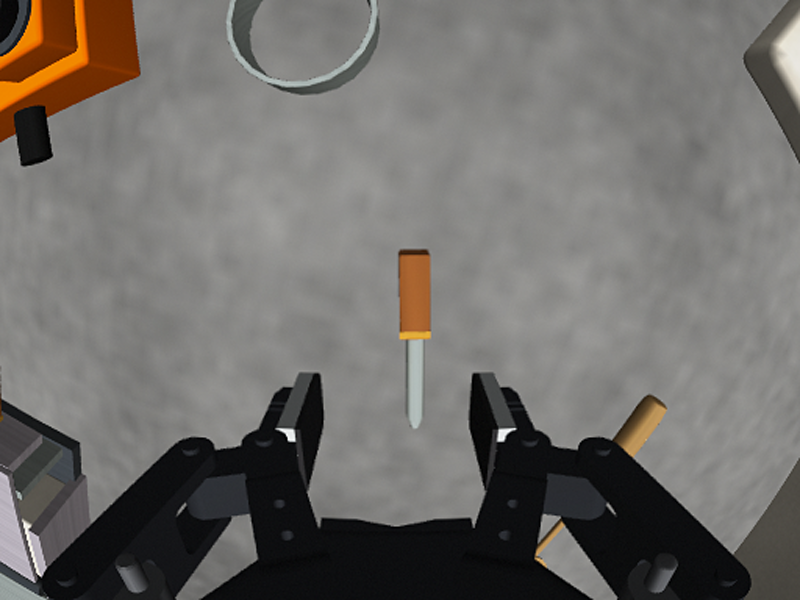

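Pin B is centred and parallel to the fingers, with its handle at (414,290). Gripping it.

>>> servo_tool(
  commands=[
    [0,0,0,-5,4,-25,0.4],
    [0,0,0,-10,7,-50,0.4],
    [0,0,0,-10,7,-75,0.4],
    [0,0,0,-10,7,-87,0.4],
    [0,0,0,-10,7,-93,0.4],
  ],
)

```text
clock: 19.72
tcp_pos: [0.4307, 0.347, 0.0063]
orientation: [0.404, -3.114, 0.003]
contact_force: [0.3, -0.3, -0.0]
grip_width: 0.0513
gripper_force: 0.0
```

>>> servo_tool(
  commands=[
    [0,0,0,0,0,-2,0.4],
    [0,0,0,0,0,-3,0.4],
    [0,0,0,0,0,-3,0.4],
    [0,0,0,0,0,-3,1],
    [0,0,0,0,0,-3,1],
  ],
  force=60,
)

```text
clock: 20.13
tcp_pos: [0.431, 0.3497, 0.0053]
orientation: [-0.407, 3.114, 0.002]
contact_force: [-0.8, 0.3, -0.4]
grip_width: 0.0277
gripper_force: 0.0
```

>>> servo_tool(
  commands=[
    [0,0,0,0,0,0,1],
    [0,0,0,0,0,0,1],
    [0,0,0,0,0,0,1],
    [0,0,0,0,0,0,1],
  ],
)

```text
clock: 20.47
tcp_pos: [0.4308, 0.3497, 0.0052]
orientation: [-0.407, 3.114, 0.001]
contact_force: [-0.7, -0.9, 5.5]
grip_width: 0.0141
gripper_force: 60.1
```

>>> servo_tool(
  commands=[
    [0,0,0,0,0,15,1],
    [0,0,0,0,0,40,1],
    [0,0,-4,10,-12,70,1],
    [0,0,-8,25,-30,100,1],
    [0,0,-12,40,-55,120,1],
  ],
)

```text
clock: 20.88
tcp_pos: [0.471, 0.2964, 0.1274]
orientation: [-0.08, 3.138, 0.005]
contact_force: [2.2, -0.1, -0.5]
grip_width: 0.014
gripper_force: 59.4
```

>>> servo_tool(
  commands=[
    [0,0,-4,5,-32,10,1],
    [0,0,-8,10,-64,20,1],
    [0,0,-8,15,-96,20,1],
    [0,0,-8,20,-128,20,1],
    [0,0,-8,20,-160,20,1],
  ],
)

```text
clock: 21.3
tcp_pos: [0.4912, 0.1328, 0.145]
orientation: [0.14, 3.137, 0.001]
contact_force: [0.7, 0.7, -0.7]
grip_width: 0.0145
gripper_force: 59.4
```

>>> servo_tool(
  commands=[
    [0,0,0,-4,-32,0,1],
    [0,0,0,-8,-64,0,1],
    [0,0,0,-12,-96,0,1],
    [0,0,0,-16,-128,-10,1],
    [0,0,0,-20,-160,-25,1],
  ],
)

```text
clock: 21.72
tcp_pos: [0.4712, -0.027, 0.1205]
orientation: [0.139, 3.135, 0.001]
contact_force: [1.2, 0.2, -0.7]
grip_width: 0.0139
gripper_force: 59.4
```

>>> servo_tool(
  commands=[
    [0,0,0,0,-15,-25,1],
    [0,0,0,0,-19,-50,1],
    [0,0,0,0,-19,-64,1],
    [0,0,0,0,-19,-68,1],
    [0,0,0,0,-19,-69,1],
  ],
)

```text
clock: 22.13
tcp_pos: [0.4698, -0.0447, 0.0497]
orientation: [-0.139, -3.137, 0.0]
contact_force: [0.6, 1.1, -0.3]
grip_width: 0.0142
gripper_force: 59.4
```

>>> servo_tool(
  commands=[
    [0,0,0,0,0,0,1],
    [0,0,0,0,0,0,1],
    [0,0,0,0,0,0,1],
  ],
)

```text
clock: 22.38
tcp_pos: [0.4713, -0.0443, 0.0513]
orientation: [0.138, 3.137, 0.001]
contact_force: [0.0, -0.0, -1.2]
grip_width: 0.0142
gripper_force: 59.4
```

```bash
python3 - <<'E'
from h import *
o=r.get_obs();print(o['tcp_pos'].round(4),o['orientation'].round(4),o['grip_width'],o['contact_force'])
im,d=cam('side')
u,v=map(int,proj('side',(.53,-.04,.055)));x=im[max(v-40,0):v+40,u-50:u+50];cv2.imwrite('pics/s4.png',cv2.resize(x,(750,600),interpolation=cv2.INTER_CUBIC));print(u,v)
E
```

```text
[ 0.4713 -0.0443  0.0513] [1.3830e-01 3.1365e+00 6.0000e-04] 0.014172184957939303 [ 0.01740909 -0.03866089 -1.23395282]
252 187
```

View pics/s4.png

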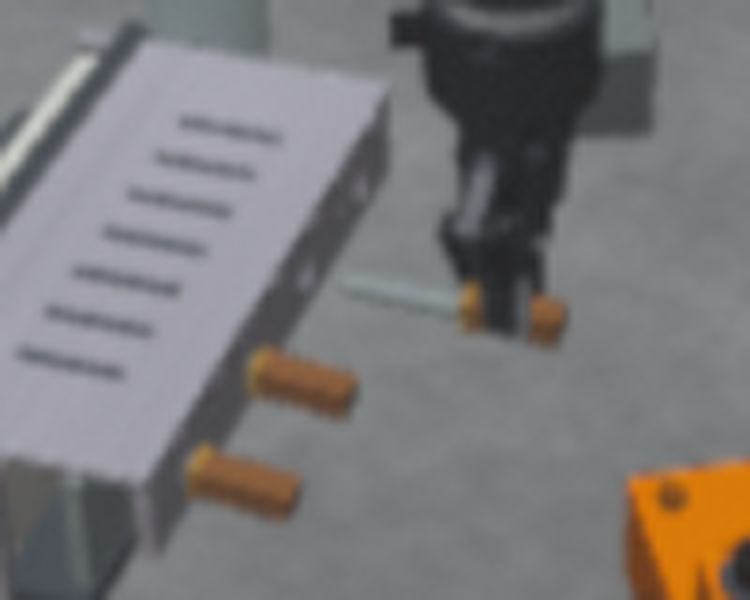

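Two pins are home, and B is lined up with the third hole at (308,275). Inserting B.

>>> servo_tool(
  commands=[
    [0,0,0,4,-0.5,0,1],
    [0,0,0,8,-0.8,0,1],
    [0,0,0,13,-1.2,0,1],
    [0,0,0,18,-1.6,0,1],
    [0,0,0,23,-2,0,1],
  ],
)

```text
clock: 22.85
tcp_pos: [0.4942, -0.0468, 0.0504]
orientation: [0.139, 3.138, -0.0]
contact_force: [0.1, 0.1, -0.8]
grip_width: 0.0142
gripper_force: 59.4
```

>>> servo_tool(
  commands=[
    [0,0,0,4,-0.4,0,1],
    [0,0,0,8,-0.7,0,1],
    [0,0,0,12,-1.1,0,1],
    [0,0,0,15,-1.3,0,1],
  ],
)

```text
clock: 23.18
tcp_pos: [0.5088, -0.0481, 0.0503]
orientation: [0.14, 3.138, -0.0]
contact_force: [-0.5, -0.3, 1.2]
grip_width: 0.0144
gripper_force: 59.6
```

>>> servo_tool(
  commands=[
    [0,0,0,5,-0.4,0.7,1],
    [0,0,0,10,-0.8,1,1],
    [0,0,0,15,-1.2,1,1],
    [0,0,0,20,-1.6,1,1],
    [0,0,0,24,-2,1,1],
  ],
)

```text
clock: 23.6
tcp_pos: [0.5331, -0.05, 0.0513]
orientation: [0.139, 3.138, 0.0]
contact_force: [0.6, 0.4, -0.7]
grip_width: 0.0143
gripper_force: 59.4
```

>>> servo_tool(
  commands=[
    [0,0,0,4,-0.3,0,1],
    [0,0,0,8,-0.6,0,1],
    [0,0,0,11,-0.9,0,1],
    [0,0,0,14,-1.1,0,1],
    [0,0,0,16,-1.2,0,1],
  ],
)

```text
clock: 24.02
tcp_pos: [0.5453, -0.0511, 0.0506]
orientation: [-0.139, -3.132, -0.0]
contact_force: [-11.3, 1.5, 7.3]
grip_width: 0.0142
gripper_force: 60.3
```

>>> servo_tool(
  commands=[
    [0,0,0,0,0,0,0.6],
    [0,0,0,0,0,0,0.6],
    [0,0,0,0,0,0,0.6],
    [0,0,0,0,0,25,0.6],
    [0,0,0,0,0,60,0.6],
  ],
)

```text
clock: 24.43
tcp_pos: [0.5464, -0.0511, 0.1096]
orientation: [-0.139, -3.133, 0.001]
contact_force: [1.1, 0.1, 0.2]
grip_width: 0.0341
gripper_force: 0.0
```

>>> servo_tool(
  commands=[
    [0,0,0,0,-10,35,0.8],
    [0,0,0,5,-25,70,1],
    [0,0,0,10,-50,100,1],
    [0,0,0,15,-80,120,1],
    [0,0,0,15,-110,130,1],
  ],
)

```text
clock: 24.85
tcp_pos: [0.5661, -0.1622, 0.2455]
orientation: [0.136, 3.131, -0.001]
contact_force: [0.8, 0.6, 0.1]
grip_width: 0.0001
gripper_force: 0.0
```

>>> servo_tool(
  commands=[
    [0,0,0,0,-35,0,1],
    [0,0,0,0,-70,0,1],
    [0,0,0,0,-100,0,1],
    [0,0,0,0,-115,0,1],
    [0,0,0,0,-115,0,1],
  ],
)

```text
clock: 25.27
tcp_pos: [0.5621, -0.2816, 0.2417]
orientation: [0.15, 3.137, -0.005]
contact_force: [-0.4, -0.9, -0.1]
grip_width: 0.0001
gripper_force: 0.0
```

>>> servo_tool(
  commands=[
    [0,0,0,0,0,0,1],
    [0,0,0,0,0,0,1],
    [0,0,0,0,0,0,1],
  ],
)

```text
clock: 25.52
tcp_pos: [0.564, -0.2743, 0.2412]
orientation: [0.135, 3.139, 0.002]
contact_force: [0.1, 0.4, 0.5]
grip_width: -0.0001
gripper_force: 0.0
```

```bash
python3 - <<'E'
from h import *
o=r.get_obs();print(o['tcp_pos'].round(4),o['orientation'].round(4),o['grip_width'])
im,d=cam('wrist')
cv2.imwrite('pics/w6.png',cv2.resize(im,(800,600),interpolation=cv2.INTER_CUBIC))
P=cloud('wrist').reshape(-1,3)
k=(P[:,0]>.4)&(P[:,0]<.62)&(P[:,1]>-.42)&(P[:,1]<-.2);P=P[k]
for lo,hi in((.052,.058),(.082,.088),(.097,.104),(.105,.14)):
    q=P[(P[:,2]>lo)&(P[:,2]<hi)];print(lo,len(q),cv2.minAreaRect(q[:,:2].astype(np.float32)*1000),q.mean(0).round(4),q.min(0).round(4),q.max(0).round(4))
E
```

```text
[ 0.564  -0.2743  0.2412] [1.3550e-01 3.1386e+00 1.6000e-03] -9.899997870221564e-05
0.052 6874 ((515.2294921875, -314.9117431640625), (100.60926055908203, 129.85060119628906), 16.523929595947266) [ 0.5116 -0.3175  0.0552] [ 0.45   -0.3898  0.052 ] [ 0.5806 -0.2403  0.0579]
0.082 1000 ((522.732177734375, -299.0772399902344), (108.3248519897461, 52.57270812988281), 89.78231048583984) [ 0.521  -0.2716  0.0852] [ 0.4962 -0.3531  0.082 ] [ 0.5491 -0.245   0.088 ]
0.097 571 ((522.876953125, -270.23681640625), (25.45411491394043, 25.671743392944336), 70.39047241210938) [ 0.5227 -0.2704  0.1002] [ 0.5097 -0.2832  0.0978] [ 0.5359 -0.2578  0.1026]
0.105 535 ((508.9296875, -348.1246032714844), (17.836301803588867, 25.001440048217773), 16.995994567871094) [ 0.5083 -0.3466  0.1237] [ 0.497  -0.3624  0.1097] [ 0.5201 -0.3345  0.1282]
```

View pics/w6.png

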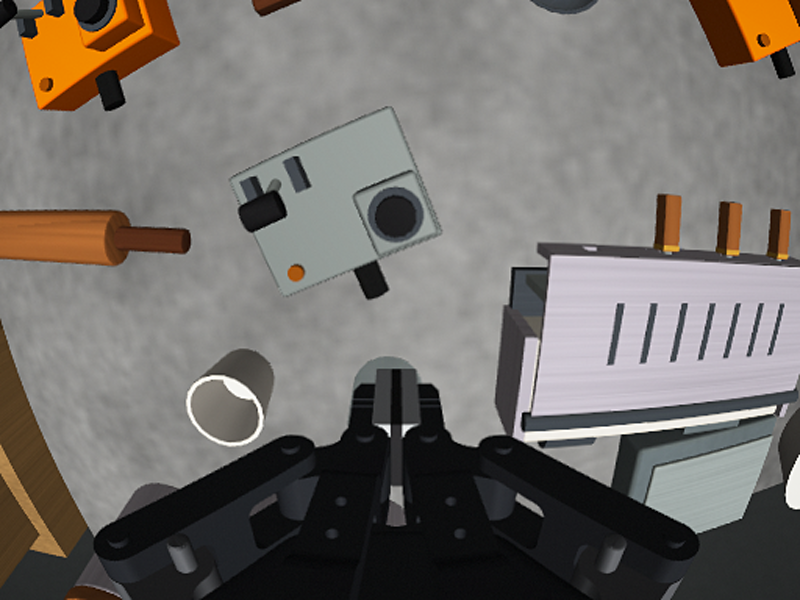

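All three pins are seated in the guard, and the knob is at (262,210) with the button at (396,215). Pressing the test button.

>>> servo_tool(
  commands=[
    [0,0,0,-10,1,-30,1],
    [0,0,0,-20,2,-60,1],
    [0,0,0,-32,4,-90,1],
    [0,0,0,-41,4,-110,1],
    [0,0,0,-41,4,-120,1],
  ],
)

```text
clock: 25.98
tcp_pos: [0.5193, -0.2704, 0.1185]
orientation: [-0.138, -3.133, -0.003]
contact_force: [-1.5, 0.0, -0.1]
grip_width: 0.0007
gripper_force: 0.0
```

>>> servo_tool(
  commands=[
    [0,0,0,0,0,0,1],
    [0,0,0,0,0,0,1],
    [0,0,0,0,0,-5,1],
    [0,0,0,0,0,-10,1],
    [0,0,0,0,0,-15,1],
  ],
)

```text
clock: 26.4
tcp_pos: [0.5235, -0.2724, 0.1069]
orientation: [0.139, 3.136, -0.001]
contact_force: [-0.4, -0.3, -0.8]
grip_width: 0.0002
gripper_force: 0.0
```

>>> servo_tool(
  commands=[
    [0,0,0,0,0,-4,1],
    [0,0,0,0,0,-8,1],
    [0,0,0,0,0,-12,1],
    [0,0,0,0,0,-14,1],
    [0,0,0,0,0,-14,1],
  ],
)

```text
clock: 26.82
tcp_pos: [0.5228, -0.2723, 0.0938]
orientation: [0.14, 3.138, 0.001]
contact_force: [-4.7, 3.1, 14.4]
grip_width: -0.0001
gripper_force: 7.2
```

>>> servo_tool(
  commands=[
    [0,0,0,0,0,0,1],
    [0,0,0,0,0,0,1],
    [0,0,0,0,0,0,1],
    [0,0,0,0,0,15,1],
    [0,0,0,0,0,45,1],
  ],
)

```text
clock: 27.23
tcp_pos: [0.5203, -0.2711, 0.1349]
orientation: [-0.139, -3.133, -0.003]
contact_force: [1.2, 0.2, 0.7]
grip_width: 0.0001
gripper_force: 0.0
```

>>> servo_tool(
  commands=[
    [0,0,5,0,0,30,0.9],
    [0,0,10,0,0,60,0.7],
    [0,0,15,0,-10,80,0.5],
    [0,0,21.8,0,-20,80,0.47],
    [0,0,21.8,0,-20,80,0.47],
  ],
)

```text
clock: 27.65
tcp_pos: [0.5227, -0.2949, 0.219]
orientation: [-0.459, 3.105, -0.004]
contact_force: [-0.8, 0.3, -0.1]
grip_width: 0.0454
gripper_force: 0.0
```

>>> servo_tool(
  commands=[
    [0,0,0,0,0,0,0.47],
    [0,0,0,0,0,0,0.47],
    [0,0,0,0,0,0,0.47],
  ],
)

```text
clock: 27.9
tcp_pos: [0.5219, -0.2911, 0.2161]
orientation: [0.454, -3.107, -0.002]
contact_force: [0.5, -0.5, -0.9]
grip_width: 0.0451
gripper_force: 0.0
```

```bash
python3 - <<'E'
from h import *
o=r.get_obs();print(o['tcp_pos'].round(4),o['orientation'].round(4),o['grip_width'])
im,d=cam('wrist')
cv2.imwrite('pics/w7.png',cv2.resize(im,(800,600),interpolation=cv2.INTER_CUBIC))
P=cloud('wrist');hsv=cv2.cvtColor(im,cv2.COLOR_BGR2HSV)
m=(hsv[...,2]<60)&(abs(P[...,0]-.44)<.06)&(abs(P[...,1]+.36)<.05)&(P[...,2]>.07)&(P[...,2]<.14)
q=P[m];print(len(q),q.mean(0),q.min(0),q.max(0),cv2.minAreaRect(q[:,:2].astype(np.float32)*1000) if len(q) else 0)
E
```

```text
[ 0.5219 -0.2911  0.2161] [ 4.5380e-01 -3.1068e+00 -2.3000e-03] 0.045080374207622516
507 [ 0.44707273 -0.36614817  0.08502125] [ 0.43417088 -0.3811448   0.07002196] [ 0.4996532  -0.32941561  0.08952036] ((470.389404296875, -356.643798828125), (71.83060455322266, 33.55602264404297), 18.55608558654785)
```

View pics/w7.png

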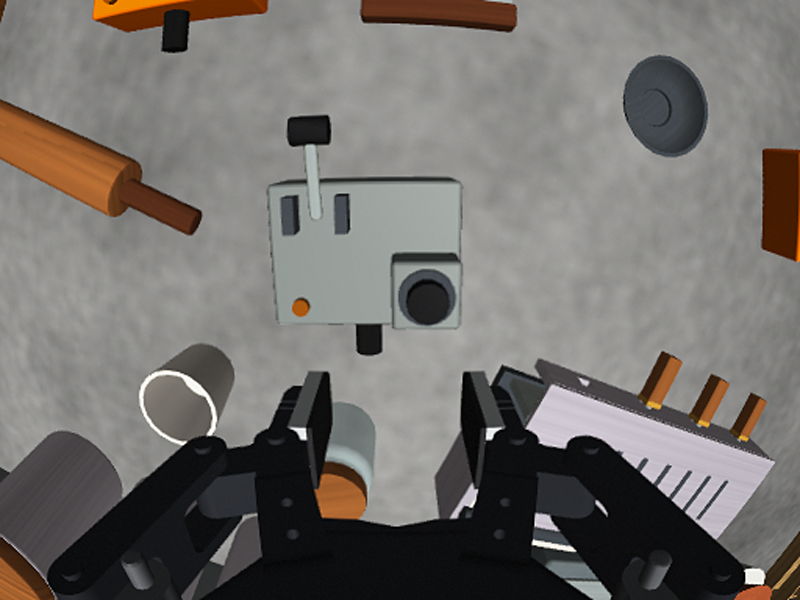

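The lever has dropped, with its knob now at (308,130). I'll grip the knob by its ends.

>>> servo_tool(
  commands=[
    [0,0,0,-17,-17,-15,0.47],
    [0,0,0,-36,-36,-30,0.47],
    [0,0,0,-56,-56,-50,0.47],
    [0,0,0,-72,-72,-70,0.47],
    [0,0,0,-76,-76,-76,0.47],
  ],
)

```text
clock: 28.37
tcp_pos: [0.4412, -0.37, 0.1382]
orientation: [0.446, -3.104, -0.003]
contact_force: [-0.9, 0.8, -0.1]
grip_width: 0.0449
gripper_force: 0.0
```

>>> servo_tool(
  commands=[
    [0,0,0,0,0,0,0.47],
    [0,0,0,0,0,0,0.47],
    [0,0,0,0,0,0,0.47],
  ],
)

```text
clock: 28.62
tcp_pos: [0.4484, -0.3671, 0.142]
orientation: [-0.459, 3.106, -0.0]
contact_force: [-0.3, 0.1, -0.1]
grip_width: 0.0458
gripper_force: 0.0
```

```bash
python3 - <<'E'
from h import *
o=r.get_obs();print(o['tcp_pos'].round(4),o['orientation'].round(4))
im,d=cam('wrist')
P=cloud('wrist');hsv=cv2.cvtColor(im,cv2.COLOR_BGR2HSV)
m=(hsv[...,2]<70)&(abs(P[...,0]-.445)<.022)&(abs(P[...,1]+.367)<.022)&(P[...,2]>.07)&(P[...,2]<.1)
q=P[m];print(len(q),q.mean(0),q.min(0),q.max(0),cv2.minAreaRect(q[:,:2].astype(np.float32)*1000) if len(q) else 0)
E
```

```text
[ 0.4484 -0.3671  0.142 ] [-4.5940e-01  3.1061e+00 -4.0000e-04]
757 [ 0.44293039 -0.36859997  0.08566294] [ 0.43343984 -0.38128176  0.07894917] [ 0.45499878 -0.35471107  0.08908358] ((444.143310546875, -368.0660400390625), (16.277851104736328, 23.89791488647461), 16.947248458862305)
```

>>> servo_tool(
  commands=[
    [0,0,0,-4,-1,-25,0.47],
    [0,0,0,-4,-1,-45,0.47],
    [0,0,0,-4,-1,-62,0.47],
    [0,0,0,-4,-1,-70,0.47],
    [0,0,0,-4,-1,-74,0.47],
  ],
)

```text
clock: 29.08
tcp_pos: [0.4432, -0.3682, 0.0668]
orientation: [0.459, -3.108, -0.001]
contact_force: [0.1, -0.6, -0.8]
grip_width: 0.0452
gripper_force: 0.0
```

>>> servo_tool(
  commands=[
    [0,0,0,0,0,0,0.47],
    [0,0,0,0,0,0,0.47],
    [0,0,0,0,0,0,1],
    [0,0,0,0,0,0,1],
    [0,0,0,0,0,0,1],
  ],
  force=30,
)

```text
clock: 29.5
tcp_pos: [0.4428, -0.369, 0.0685]
orientation: [-0.456, 3.107, 0.0]
contact_force: [-1.6, 2.7, 5.9]
grip_width: 0.0236
gripper_force: 31.0
```

>>> servo_tool(
  commands=[
    [0,0,0,0,0,0,1],
    [0,0,0,0,0,0,1],
    [0,0,0,0,0,0,1],
  ],
)

```text
clock: 29.75
tcp_pos: [0.4428, -0.3689, 0.0685]
orientation: [-0.456, 3.107, 0.0]
contact_force: [-1.2, 2.6, 6.0]
grip_width: 0.023
gripper_force: 31.1
```

The knob is held: the grip width is 23 mm. Following the arc up.

>>> servo_tool(
  commands=[
    [0,0,0,3,1,8,1],
    [0,0,0,7.5,2,16,1],
    [0,0,0,12,3.5,22,1],
    [0,0,0,17,5,27,1],
    [0,0,0,22.5,6.5,31,1],
  ],
)

```text
clock: 30.17
tcp_pos: [0.464, -0.3624, 0.0987]
orientation: [0.456, -3.106, -0.002]
contact_force: [-5.5, 0.7, -2.9]
grip_width: 0.0237
gripper_force: 29.8
```

>>> servo_tool(
  commands=[
    [0,0,0,6,2,3.5,1],
    [0,0,0,12,4,6,1],
    [0,0,0,19,6,8,1],
    [0,0,0,26,8,8.5,1],
    [0,0,0,33,10,8,1],
  ],
)

```text
clock: 30.58
tcp_pos: [0.4976, -0.3522, 0.1077]
orientation: [0.455, -3.107, -0.002]
contact_force: [-6.8, 5.2, 9.2]
grip_width: 0.0233
gripper_force: 29.1
```

>>> servo_tool(
  commands=[
    [0,0,0,4,1,-0.5,1],
    [0,0,0,8,2.4,-1.5,1],
    [0,0,0,8,2.4,-1.5,1],
  ],
)

```text
clock: 30.83
tcp_pos: [0.5078, -0.349, 0.1062]
orientation: [-0.459, 3.106, 0.001]
contact_force: [-3.1, 4.9, 6.6]
grip_width: 0.0232
gripper_force: 29.5
```

>>> servo_tool(
  commands=[
    [0,0,0,2,0.5,-0.5,1],
    [0,0,0,2,0.5,-0.5,0.55],
    [0,0,0,2,0.5,-0.5,0.55],
    [0,0,0,2,0.5,-0.5,0.55],
    [0,0,0,2,0.5,15,0.55],
  ],
)

```text
clock: 31.25
tcp_pos: [0.5068, -0.349, 0.1177]
orientation: [0.456, -3.105, -0.003]
contact_force: [-1.4, -0.7, -0.5]
grip_width: 0.0381
gripper_force: 0.0
```

>>> servo_tool(
  commands=[
    [0,0,0,0,0,30,0.55],
    [0,0,0,10,0,65,0.55],
    [0,0,0,35,10,100,0.55],
    [0,0,0,50,30,110,0.55],
    [0,0,0,50,30,110,0.55],
  ],
)

```text
clock: 31.67
tcp_pos: [0.5646, -0.316, 0.2343]
orientation: [-0.465, 3.097, -0.003]
contact_force: [0.5, 1.3, 0.0]
grip_width: 0.0385
gripper_force: 0.0
```

>>> servo_tool(
  commands=[
    [0,0,0,0,0,0,0.55],
    [0,0,0,0,0,0,0.55],
    [0,0,0,0,0,0,0.55],
  ],
)

```text
clock: 31.92
tcp_pos: [0.5565, -0.3207, 0.2289]
orientation: [0.454, -3.107, -0.0]
contact_force: [-0.0, -0.2, -0.0]
grip_width: 0.0385
gripper_force: 0.0
```

```bash
python3 - <<'E'
from h import *
o=r.get_obs();print(o['clock'],o['tcp_pos'].round(4),o['contact_force'].round(1))
im,d=cam('wrist')
cv2.imwrite('pics/w8.png',cv2.resize(im,(800,600),interpolation=cv2.INTER_CUBIC))
P=cloud('wrist').reshape(-1,3);k=(P[:,0]>.4)&(P[:,0]<.62)&(P[:,1]>-.42)&(P[:,1]<-.2);P=P[k]
for lo,hi in((.093,.104),(.108,.14)):
    q=P[(P[:,2]>lo)&(P[:,2]<hi)];print(lo,len(q),cv2.minAreaRect(q[:,:2].astype(np.float32)*1000),q.mean(0).round(4),q[:,2].max())
cam('side');z=load('side');P=cloud('side')
q=P[(abs(P[...,0]-.54)<.1)&(abs(P[...,1]-.01)<.15)&(abs(P[...,2]-.085)<.03)];print('guard top',np.median(q[:,2]))
E
```

```text
31.9167 [ 0.5565 -0.3207  0.2289] [-0.  -0.2 -0. ]
0.093 587 ((508.7716369628906, -304.3289794921875), (97.14141845703125, 24.72145652770996), 67.24160766601562) [ 0.5217 -0.2743  0.0998] 0.10239747761936369
0.108 617 ((508.40106201171875, -348.5287170410156), (17.029735565185547, 24.29398536682129), 16.42343521118164) [ 0.5079 -0.3484  0.1243] 0.12835191959282471
guard top 0.08363955923495237
```

View pics/w8.png

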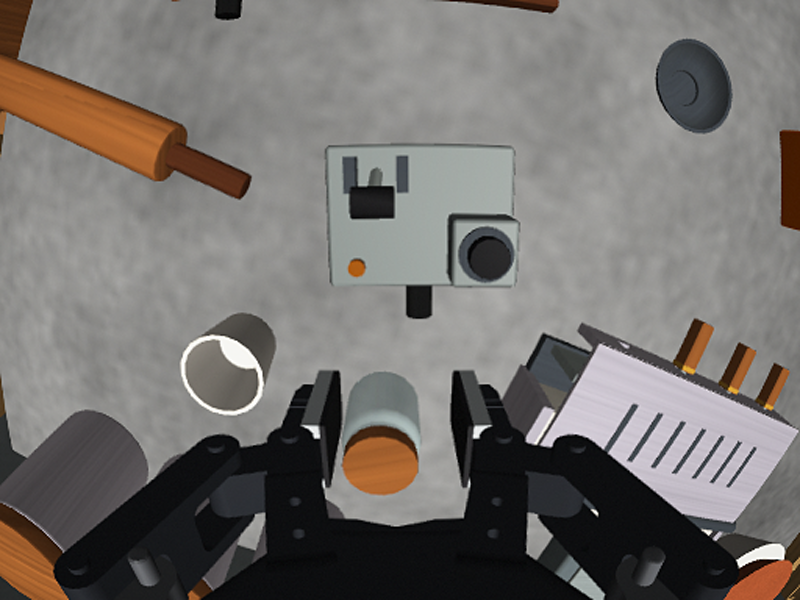

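The lever is back at its starting position, with the knob at (372,203). The button is out (top at 100 mm), the pins are seated and the arm is clear. Handing in.

```bash
python3 -c "
from bench import r
print(r.hand_in())"
```

```text
the job is handed in; nothing more can be done
None
```

The job is handed in, with no verdict returned: guard shut, all three pins found home in their holes, test button pressed and lever dropped then lifted fully back up, at about 32 s on the clock; I viewed 16 pictures, two over the limit of 14.

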